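Park the heavy tool case in its bay

ROBOT

A 6-joint arm with a two-finger parallel gripper is mounted at the origin on the work surface. World frame = base frame: x ahead of the robot, y to its left, z up, the work surface at z = 0. Lengths are in m, angles in rad, forces in N, time in s.
With the tool pointing down it reaches from about 0.425 to 0.95 m from the base axis. Payload 14.7 kg.
Tool frame: the origin (TCP) lies midway between the tips of the shut fingers; the grasp point (between the pads) lies 19 mm behind it; z points along the fingers, x is the direction in which the jaws open and shut, and the axes are right-handed (so a half turn about z gives the same grasp; the last joint's range is limited). The gripper opens to 85 mm and grips with 20 to 120 N. Pads are 22 mm wide; open, the fingers measure 114 mm over their backs; the gripper's body (76 mm by 85 mm) begins 54 mm behind the grasp point. The pads swing forward as they close: fully open they stand 13 mm farther back than shut.
Start: joints at [-1.195, 0.48, 1.596, -0, 1.065, -0.047], TCP at [0.267, -0.593, 0.196] pointing down, gripper open.
Joint ranges: [-2.75, 2.75], [-0.82, 2.05], [0.23, 2.67], [-1.56, 4.7], [0.09, 2.69], [-2.92, 2.92]. Speed limits (rad/s): [1.89, 1.89, 2.39, 3.01, 3.01, 3.01].

INTERFACE

Orientations are given as a unit quaternion [x, y, z, w].
In Python, from workcell import read_state, get_image, camera_model, finish_job gives the robot as it stands. The module is installed in compiled form; this text tells all that it offers.
- The arm moves only by the shell command python3 -m crank 'ROWS' [FORCE]. ROWS is JSON, a list of rows, each an object with "travel": the shift along the tool's x, y, z in mm, a list of three; "dr": the turn, a rotation vector about the tool's x, y, z in rad, a list of three; "fingers": the finger opening in mm, from 0 to 85.4. In form: [{"travel": [tx, ty, tz], "dr": [rx, ry, rz], "fingers": fingers}, ...]. A call has 1 to 5 rows; each row shifts and turns the pose as measured when the row begins, along the tool's axes as they then stand; what a row does not reach is not made up. A row lasts 1/12 s, in which the tool goes at most 41.7 mm and 7.16 degrees, less where a joint would pass 70% of its speed; a pose out of reach is approached as far as the arm can. A call is refused whole if a number of a shift passes 41.7 or a number of a turn 0.125, either way. A call with a gripper value outside its range is refused whole. The fingers move at their own pace and stop on an object; FORCE is the grip in N (left out, the last holds). Time passes only in rows, so rows that do not move let the fingers close. It gives the time, the measured TCP pose, the force and the opening at its end, in the units of the state.
- read_state(): the state, without advancing time (a new reading comes with each control period).
- get_image(name): name is "side" or "top"; returns the picture (400x640x3 uint8, red, green, blue); there is no depth.
- camera_model(name): a dict with "mtx" (3x3 intrinsics, pixels), "origin" and "rotation" of the camera in the world. Camera axes: x right, y down, z forward; pixel columns grow to the right and rows downward; lengths in m; the calibration is good to about 2 mm. A picture is of the moment at which its call begins. camera_model takes no time and is no camera call.
- finish_job(): hands the job in, once; it reports no verdict.
The state is a dict: "time": time; "joint_pos": joint angles; "dq": joint speeds; "tau": joint torques, N m; "position": TCP position; "orientation": TCP orientation; "contact_force": force on the tool from outside, world axes, zero at the start; "ft_torque": the same for the moment, N m; "width": opening from 0.0 (shut) to 1.0 (fully open).
Only numpy, scipy, OpenCV 4.12 (cv2) and the standard library are available. Lean on these libraries where they do the work, as an engineer would, in place of code of your own. Each camera call takes 0.05 s, during which the arm holds its last target.

TASK

Tidy the bench: push the heavy upright tool case into its steel parking bay until its far side is fully home against the bay's back stop, square between the two fences, then move the arm clear. Use the fingers only and push it low, near its base, so that it slides and never tips; do not lift it or move it by its handle or its upper half. Leave the other things on the bench where they are.

Things in the scene. Friction and masses are not known exactly. Their poses are not given: they have to be found in the camera images.
- case: Tool case: closed black box standing upright, loose, about 1.2 kg. Its foot is a rubber bumper 116 mm deep (x), 190 wide (y), 45 tall; the box above is 90 x 164 mm and ends 200 mm up; a fixed handle along y reaches 236 mm. Origin: centre of its underside; x, its thin way, points roughly into the bay, z up. Starts up to 70 mm left or right of the bay's middle line, turned up to 0.2 rad, about 178 mm before the stop.
- case_low (a point): Middle of the near (-x) side of the case's rubber foot, 25 mm above the bench: a good place to push. Pushed on its foot the case slides (about 5 to 15 N); pushed near its top it tips over. The box above stands only 13 mm back from the foot's side, so a gripper held upright may bump it: lean the gripper back from the case some 25 to 30 degrees. Axes as the case's.
- bay: The parking bay: bent-steel bracket fixed to the bench, open towards the robot, the bench is its floor. Origin: at bench level, middle of the back stop's inner face; x points from mouth to stop (the case goes in along +x), y left, z up. Stop 90 mm tall. Two fences 60 mm tall, 230 mm apart inside (y -115 to 115), run from x = 0 to -50 mm, then flare outward 15 mm a side up to x = -77 mm.
- bay_home (a point): Where the case's origin lies when it is home: bench level, 58 mm before the stop on the bay's middle line (the fences leave 20 mm to either side). The near side of its foot then stands 116 mm before the stop, clear of the fences. Axes as the bay's.
- shock: Bystander: dark turned shock-absorber body standing upright, 46 mm diameter, 115 mm tall, stands just outside the bay's left (+y) fence. Origin: centre of its underside.
- jar: Bystander: white grease jar with a black cap, 60 mm diameter, 70 mm tall, stands just outside the bay's right (-y) fence. Origin: centre of its underside.
- dish: Bystander: round steel parts dish, 90 mm across, 26 mm tall, behind the bay's stop. Origin: centre of its underside.
- driver: Bystander: screwdriver lying on the bench, 170 mm long, right of the bay. Origin: near its middle, on the bench.
- wrench: Bystander: steel wrench lying on the bench, 170 mm long, left of the bay. Origin: near its middle, on the bench.
- collar: Bystander: flat aluminium ring lying on the bench, 44 mm outside, 8 mm tall, behind the bay on the left. Origin: centre of its underside.
- socket: Bystander: steel socket standing on the bench, 26 mm diameter, 35 mm tall, behind the bay on the right. Origin: centre of its underside.
Things that resemble listed ones, but are neither listed nor needed, are in the scene too. Several things look just like the case: the one meant starts nearest to the robot's base.

How it is judged:
At the end, for the whole second after the job is handed in: The case stands upright and at rest on the bench, between the fences, its far side within 8 mm of the back stop and square to it within 4 degrees (0.07 rad) (x of case in the frame of bay between -0.066 and -0.05 m and y of case in the frame of bay between -0.025 and 0.025 m and angle between the x axis of case and the x axis of bay, either way round below 0.07 rad and angle between case's own z axis and vertical below 0.04 rad and height (world z) of case below 0.006 m and linear speed of case below 0.01 m/s); the robot touches nothing.
It fails at once if the case tips by more than 0.2 rad (angle between case's own z axis and vertical above 0.2 rad).
It fails at once if the case is lifted more than 20 mm off the bench (height (world z) of case above 0.02 m).
It fails at once if the fingers push or hold the case by its upper half or handle (grasp point more than 120 mm above the bench while touching it with over 2 N) (contact force between the fingers and case above 2 N and height (world z) of the grasp point above 0.12 m).
It fails at once if another thing on the bench is shifted by more than 30 mm (distance of any of shock, jar, dish, driver, wrench, collar, socket from where it was at the start of the episode above 0.03 m).
It fails at once if the shock body or the jar is knocked over (angle between any of shock, jar's own z axis and vertical above 0.5 rad).
It also fails if it takes over 72 s, if anything falls off the work surface, if the arm or the gripper's body presses on something with over 40 N, if the wrist force passes 120 N, or if a joint passes its speed limit or range.

## Working session

There is one attempt and no reset: what is moved stays moved. The work goes in short steps, Python scripts to look and compute and a shell command to move; the robot and the scene stay as the last step left them, time stands still between calls to the robot, and variables do not carry over. Pictures are saved under pics/ and viewed, and the job is handed in when it is done.

```bash
mkdir -p pics; python3 - <<'E'
from workcell import *
import cv2
for n in("side","top"):
    cv2.imwrite(f"pics/{n}0.png",get_image(n)[:,:,::-1]); m=camera_model(n); print(n,m)
print(read_state())
E
```

```text
side {'mtx': array([[380.86384129,   0.        , 321.67319204],
       [  0.        , 380.86384129, 202.74531103],
       [  0.        ,   0.        ,   1.        ]]), 'origin': array([0.67833167, 0.71333484, 0.74307764]), 'rotation': array([ 0.02902126,  0.92874509, -0.36894196, -0.02172919])}
top {'mtx': array([[443.57122097,   0.        , 319.73088835],
       [  0.        , 443.57122097, 196.61365324],
       [  0.        ,   0.        ,   1.        ]]), 'origin': array([0.54442659, 0.07762426, 1.27296847]), 'rotation': array([ 0.71672145, -0.6964817 ,  0.03008758, -0.01784193])}
{'time': 0.1, 'joint_pos': array([-1.19458636e+00,  4.80770276e-01,  1.59679775e+00, -9.90240735e-06,
        1.06506820e+00, -4.65729162e-02]), 'dq': array([ 6.85639667e-04, -1.34296200e-03, -2.17292133e-03, -1.76747107e-04,
        2.59681916e-04, -1.84942080e-05]), 'tau': array([ 5.92202850e-04, -9.52257872e+01, -4.31044364e+01, -8.41323981e-05,
        5.21284135e-03, -4.24324094e-05]), 'position': array([ 0.26658451, -0.5923931 ,  0.19514072]), 'orientation': array([ 8.39733257e-01, -5.42998880e-01, -4.27012245e-04, -2.99899086e-04]), 'contact_force': array([0.38610257, 0.15694228, 0.18876495]), 'ft_torque': array([-0.02892612,  0.06035256,  0.01422391]), 'width': 0.9986503152566747}
```

View pics/side0.png

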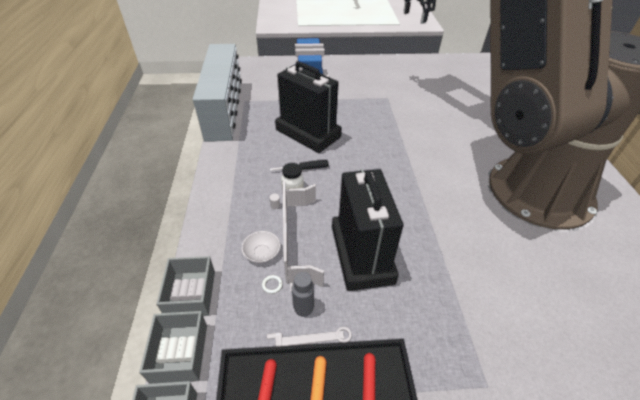

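View pics/top0.png

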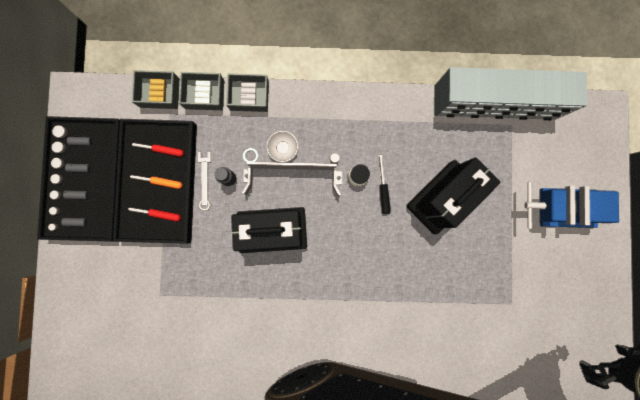

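Candidates for the case in the top picture are the black case at (269,230), in front of the bay, and its look-alike at (455,195), far right. The black trays on the left are not cases. The (269,230) case is nearest the base. I'll check it in a close crop and measure.

```bash
cat > h.py <<'E'
import numpy as np,cv2
from workcell import *
from scipy.spatial.transform import Rotation as R
def cam(n):
    m=camera_model(n);return m['mtx'],np.array(m['origin']),R.from_quat(m['rotation']).as_matrix()
def onz(n,px,z):
    K,o,r=cam(n);px=np.atleast_2d(px).astype(float)
    d=(r@np.linalg.inv(K)@np.c_[px,np.ones(len(px))].T).T
    return o+d*((z-o[2])/d[:,2])[:,None]
def proj(n,p):
    K,o,r=cam(n);q=(K@r.T@(np.atleast_2d(p)-o).T).T
    return q[:,:2]/q[:,2:]
E
python3 - <<'E'
from h import *
print(onz("top",[[320,197],[269,230],[455,195]],0))
t=cv2.imread("pics/top0.png");s=cv2.imread("pics/side0.png")
cv2.imwrite("pics/tc0.png",cv2.resize(t[125:265,190:400],None,fx=3.8,fy=3.8,interpolation=cv2.INTER_CUBIC))
cv2.imwrite("pics/sc0.png",cv2.resize(s[150:325,230:430],None,fx=3.4,fy=3.4,interpolation=cv2.INTER_CUBIC))
E
```

```text
[[ 0.63008695  0.05597349  0.        ]
 [ 0.53139489  0.1989668   0.        ]
 [ 0.64731003 -0.33442153  0.        ]]
```

View pics/tc0.png

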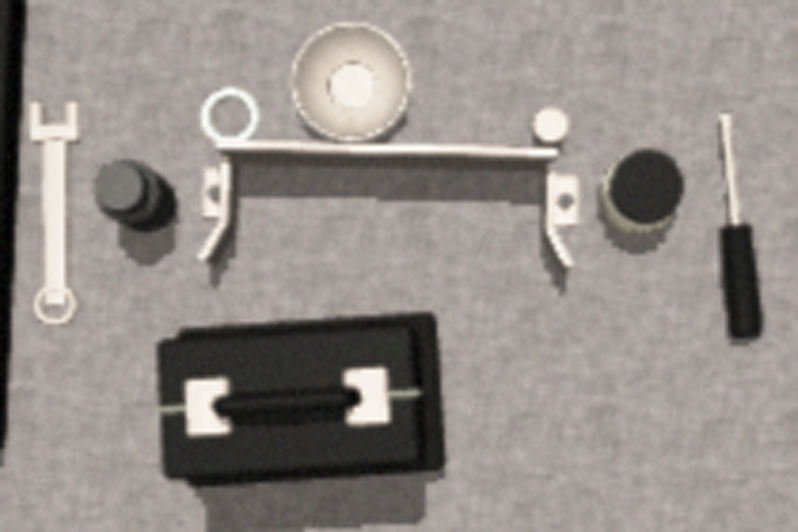

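View pics/sc0.png

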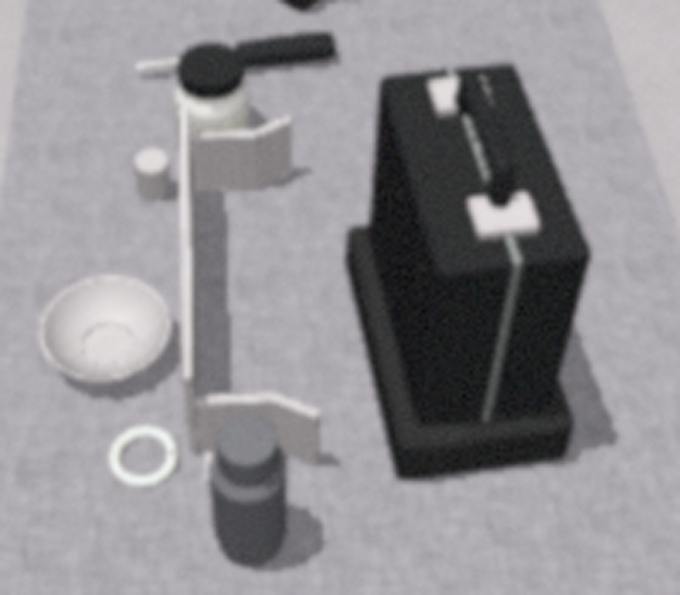

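The crop shows the case with its silver latches, black foot and handle, standing before and to the left of the bay's middle. The fences end at about (205,258) and (568,265) in the crop, and the stop runs (220,147)-(556,153).

```bash
python3 - <<'E'
from h import *
def f(n,pts,z):
    s,o=(3.8,(190,125)) if n=="top" else (3.4,(230,150))
    return onz(n,(np.array(pts)+.5)/s-.5+o,z).round(4)[:,:2]
print("foot top far-right,near-right,far-left-vis",f("top",[(436,314),(442,469),(182,329)],.045).tolist())
print("box top corners fl fr nr nl",f("top",[(160,343),(416,327),(419,461),(165,476)],.2).tolist())
print("side foot top: fr,fl,nl",f("side",[(349,232),(400,450),(570,430)],.045).tolist())
print("side foot bottom: fl,nl",f("side",[(399,476),(567,458)],.0).tolist())
print("side box top: fr,nr,nl,fl",f("side",[(383,77),(515,67),(588,255),(440,272)],.2).tolist())
print("stop top in far edges L,R (top)",f("top",[(220,147),(556,153)],.09).tolist(),f("top",[(231,154),(548,158)],.09).tolist())
print("fence top mid, flare end (top) L,R",f("top",[(228,215),(205,258),(549,225),(570,265)],.06).tolist())
print("side stop top L,R",f("side",[(190,370),(186,110)],.09).tolist())
print("side fence tops L: knee, end; R: knee,end",f("side",[(266,394),(319,411),(256,134),(290,118)],.06).tolist())
E
```

```text
foot top far-right,near-right,far-left-vis [[0.5973, 0.0992], [0.4852, 0.0915], [0.5811, 0.2832]]
box top corners fl fr nr nl [[0.5672, 0.2708], [0.582, 0.109], [0.4973, 0.1044], [0.4835, 0.2642]]
side foot top: fr,fl,nl [[0.5967, 0.1082], [0.5811, 0.2887], [0.4722, 0.2805]]
side foot bottom: fl,nl [[0.5777, 0.2806], [0.4654, 0.2738]]
side box top: fr,nr,nl,fl [[0.5822, 0.1157], [0.4977, 0.1104], [0.4849, 0.2663], [0.5681, 0.2739]]
stop top in far edges L,R (top) [[0.7088, 0.2541], [0.7118, 0.0171]] [[0.704, 0.2462], [0.708, 0.0226]]
fence top mid, flare end (top) L,R [[0.6637, 0.251], [0.6322, 0.2662], [0.6634, 0.0193], [0.6349, 0.0033]]
side stop top L,R [[0.7086, 0.253], [0.7104, 0.0233]]
side fence tops L: knee, end; R: knee,end [[0.6626, 0.2527], [0.6303, 0.2672], [0.6596, 0.0203], [0.6331, 0.0043]]
```

```bash
cat >> h.py <<'E'
def ori(heading,lean,flip=False):
    # push heading: world direction in which the tips point; lean back angle
    p=np.array([np.cos(heading),np.sin(heading),0]); z=np.sin(lean)*p-np.cos(lean)*np.array([0,0,1])
    x=np.cross([0,0,1],p)*(-1 if flip else 1)   # default: x is left of push dir
    y=np.cross(z,x); return R.from_matrix(np.c_[x,y,z])
def go(pos,rot,n=5,total=None,st=None):
    """print n rows out of `total` equal rows leading to the pose"""
    s=st or read_state(); p=np.array(s['position']); r=R.from_quat(s['orientation'])
    dp=np.array(pos)-p; rv=(r.inv()*rot).as_rotvec()
    need=max(np.linalg.norm(dp)/.040,np.linalg.norm(rv)/.120,1)
    total=total or int(np.ceil(need))
    print("t",round(s['time'],2),"pos",p.round(4),"z-axis",r.as_matrix()[:,2].round(3),"xaxis",r.as_matrix()[:,0].round(3),"F",np.array(s['contact_force']).round(1),"|dp|",np.linalg.norm(dp).round(4),"rot",rv.round(3),"rows",total)
    for k in range(min(n,total)):
        rk=r*R.from_rotvec(rv*k/total)
        print((rk.inv().apply(dp/total)*1000).round(1).tolist(),(rv/total).round(3).tolist())
E
python3 -c "
from h import *
print(onz('top',[[197,160],[204,200],[226,177]],0.0).round(3))
go([.45,-.2,.36],ori(-1.5708+.088-.5,0))"
```

```text
[[0.726 0.413 0.   ]
 [0.612 0.388 0.   ]
 [0.68  0.328 0.   ]]
t 0.1 pos [ 0.2666 -0.5924  0.1951] z-axis [-0.     0.001 -1.   ] xaxis [ 0.41  -0.912 -0.001] F [0.4 0.2 0.2] |dp| 0.4635 rot [-0.     0.001 -0.736] rows 12
[-23.6, -27.4, -13.7] [-0.0, 0.0, -0.061]
[-21.8, -28.7, -13.7] [-0.0, 0.0, -0.061]
[-20.0, -30.0, -13.7] [-0.0, 0.0, -0.061]
[-18.2, -31.2, -13.7] [-0.0, 0.0, -0.061]
[-16.2, -32.3, -13.7] [-0.0, 0.0, -0.061]
```

```bash
python3 -m crank '[{"travel":[-23,-27,-14],"dr":[0,0,-0.06],"fingers":60},{"travel":[-22,-28,-14],"dr":[0,0,-0.06],"fingers":60},{"travel":[-20,-30,-14],"dr":[0,0,-0.06],"fingers":60},{"travel":[-18,-31,-14],"dr":[0,0,-0.06],"fingers":60},{"travel":[-16,-32,-14],"dr":[0,0,-0.06],"fingers":60}]'; python3 -c "
from h import *
go([.45,-.2,.36],ori(-1.5708+.088-.5,0))"
```

```text
time: 0.52
position: [0.3398, -0.4283, 0.2615]
orientation: [0.912, -0.41, -0.004, -0.002]
contact_force: [1.4, -0.7, 0.2]
width: 0.7
t 0.52 pos [ 0.3398 -0.4283  0.2615] z-axis [-0.005  0.007 -1.   ] xaxis [ 0.663 -0.748 -0.009] F [ 1.4 -0.7  0.2] |dp| 0.2719 rot [-0.003  0.009 -0.433] rows 7
[-14.1, -33.4, -13.9] [-0.0, 0.001, -0.062]
[-12.0, -34.2, -13.9] [-0.0, 0.001, -0.062]
[-9.8, -34.9, -14.0] [-0.0, 0.001, -0.062]
[-7.6, -35.4, -14.0] [-0.0, 0.001, -0.062]
[-5.4, -35.8, -14.0] [-0.0, 0.001, -0.062]
```

Tracking is good.

```bash
python3 -m crank '[{"travel":[-14,-33,-15],"dr":[0,0,-0.06],"fingers":60},{"travel":[-12,-34,-15],"dr":[0,0,-0.06],"fingers":60},{"travel":[-10,-35,-15],"dr":[0,0,-0.06],"fingers":60},{"travel":[-8,-35,-15],"dr":[0,0,-0.06],"fingers":60},{"travel":[-5,-36,-15],"dr":[0,0,-0.06],"fingers":60}]'; python3 -c "
from h import *
go([.45,.1,.40],ori(-1.5708+.088,0))"
```

```text
time: 0.93
position: [0.4183, -0.2565, 0.3395]
orientation: [0.965, -0.263, -0.005, -0.004]
contact_force: [0.5, -1.0, -0.5]
width: 0.705
t 0.93 pos [ 0.4183 -0.2565  0.3395] z-axis [-0.007  0.01  -1.   ] xaxis [ 0.862 -0.507 -0.011] F [ 0.5 -1.  -0.5] |dp| 0.363 rot [-0.008  0.009 -0.62 ] rows 10
[-15.4, -32.4, -5.7] [-0.001, 0.001, -0.062]
[-13.4, -33.3, -5.8] [-0.001, 0.001, -0.062]
[-11.3, -34.0, -5.8] [-0.001, 0.001, -0.062]
[-9.1, -34.6, -5.8] [-0.001, 0.001, -0.062]
[-7.0, -35.1, -5.9] [-0.001, 0.001, -0.062]
```

```bash
python3 -m crank '[{"travel":[-15,-33,-8],"dr":[0,0,-0.06],"fingers":60},{"travel":[-13,-34,-8],"dr":[0,0,-0.06],"fingers":60},{"travel":[-11,-34,-8],"dr":[0,0,-0.06],"fingers":60},{"travel":[-9,-35,-8],"dr":[0,0,-0.06],"fingers":60},{"travel":[-7,-35,-8],"dr":[0,0,-0.06],"fingers":60}]'; python3 -c "
from h import *
go([.46,.15,.41],ori(-1.5708+.088,0))"
```

```text
time: 1.35
position: [0.4368, -0.069, 0.3841]
orientation: [0.994, -0.108, -0.003, -0.004]
contact_force: [1.5, 0.2, -0.7]
width: 0.697
t 1.35 pos [ 0.4368 -0.069   0.3841] z-axis [-0.005  0.009 -1.   ] xaxis [ 0.977 -0.214 -0.007] F [ 1.5  0.2 -0.7] |dp| 0.2217 rot [-0.009  0.006 -0.304] rows 6
[-4.1, -36.5, -4.0] [-0.001, 0.001, -0.051]
[-2.2, -36.7, -4.1] [-0.001, 0.001, -0.051]
[-0.4, -36.7, -4.1] [-0.001, 0.001, -0.051]
[1.5, -36.7, -4.2] [-0.001, 0.001, -0.051]
[3.4, -36.6, -4.2] [-0.001, 0.001, -0.051]
```

```bash
python3 -m crank '[{"travel":[-4,-37,-5],"dr":[0,0,-0.05],"fingers":60},{"travel":[-2,-37,-5],"dr":[0,0,-0.05],"fingers":60},{"travel":[0,-37,-5],"dr":[0,0,-0.05],"fingers":60},{"travel":[2,-37,-5],"dr":[0,0,-0.05],"fingers":60},{"travel":[4,-37,-5],"dr":[0,0,-0.05],"fingers":60}]'; python3 -c "
from h import *
go([.52,.36,.40],ori(-1.5708+.088,.3))"
```

```text
time: 1.77
position: [0.4552, 0.1243, 0.4127]
orientation: [1.0, 0.024, -0.002, -0.004]
contact_force: [0.8, -0.4, 0.2]
width: 0.702
t 1.77 pos [0.4552 0.1243 0.4127] z-axis [-0.004  0.009 -1.   ] xaxis [ 0.999  0.047 -0.003] F [ 0.8 -0.4  0.2] |dp| 0.2447 rot [-0.309  0.009 -0.04 ] rows 7
[10.8, -33.2, 2.1] [-0.044, 0.001, -0.006]
[11.0, -33.2, 0.6] [-0.044, 0.001, -0.006]
[11.2, -33.1, -0.8] [-0.044, 0.001, -0.006]
[11.4, -33.0, -2.3] [-0.044, 0.001, -0.006]
[11.6, -32.8, -3.7] [-0.044, 0.001, -0.006]
```

```bash
python3 -m crank '[{"travel":[11,-34,0],"dr":[-0.044,0,-0.006],"fingers":60},{"travel":[11,-34,0],"dr":[-0.044,0,-0.006],"fingers":60},{"travel":[11,-34,-1],"dr":[-0.044,0,-0.006],"fingers":60},{"travel":[11,-34,-2],"dr":[-0.044,0,-0.006],"fingers":60},{"travel":[12,-34,-4],"dr":[-0.044,0,-0.006],"fingers":60}]'; python3 -c "
from h import *
go([.522,.365,.38],ori(-1.5708+.088,.48))"
```

```text
time: 2.18
position: [0.5001, 0.3064, 0.4086]
orientation: [0.993, 0.04, 0.005, 0.108]
contact_force: [1.6, -0.3, 0.2]
width: 0.702
t 2.18 pos [0.5001 0.3064 0.4086] z-axis [ 0.019 -0.215 -0.976] xaxis [0.997 0.08  0.001] F [ 1.6 -0.3  0.2] |dp| 0.0688 rot [-0.262  0.001 -0.008] rows 3
[8.8, -20.5, 5.2] [-0.087, 0.0, -0.003]
[8.9, -20.9, 3.4] [-0.087, 0.0, -0.003]
[8.9, -21.1, 1.6] [-0.087, 0.0, -0.003]
```

```bash
python3 -m crank '[{"travel":[9,-22,4],"dr":[-0.09,0,-0.003],"fingers":60},{"travel":[9,-22,3],"dr":[-0.09,0,-0.003],"fingers":60},{"travel":[8,-22,2],"dr":[-0.09,0,-0.003],"fingers":60}]'; python3 -c "
from h import *
go([.527,.345,.15],ori(-1.5708+.088,.48))"
```

```text
time: 2.43
position: [0.5222, 0.3749, 0.3822]
orientation: [0.969, 0.043, 0.014, 0.244]
contact_force: [1.4, 0.1, 0.4]
width: 0.703
t 2.43 pos [0.5222 0.3749 0.3822] z-axis [ 0.048 -0.471 -0.881] xaxis [0.996 0.09  0.007] F [1.4 0.1 0.4] |dp| 0.2341 rot [ 0.013 -0.007 -0.002] rows 6
[0.1, -13.9, 36.5] [0.002, -0.001, -0.0]
[0.1, -13.8, 36.5] [0.002, -0.001, -0.0]
[0.2, -13.7, 36.5] [0.002, -0.001, -0.0]
[0.2, -13.6, 36.6] [0.002, -0.001, -0.0]
[0.3, -13.6, 36.6] [0.002, -0.001, -0.0]
```

```bash
python3 -m crank '[{"travel":[0,-14,36],"dr":[0,0,0],"fingers":60},{"travel":[0,-14,36],"dr":[0,0,0],"fingers":60},{"travel":[0,-14,36],"dr":[0,0,0],"fingers":60},{"travel":[0,-14,36],"dr":[0,0,0],"fingers":60},{"travel":[0,-14,36],"dr":[0,0,0],"fingers":60}]'; python3 - <<'E'
from h import *
go([.53,.335,.025],ori(-1.5708+.088,.48))
cv2.imwrite("pics/s1.png",get_image("side")[:,:,::-1]);cv2.imwrite("pics/t1.png",get_image("top")[:,:,::-1])
E
```

```text
time: 2.85
position: [0.5263, 0.3636, 0.1801]
orientation: [0.968, 0.048, 0.017, 0.246]
contact_force: [-0.4, 0.1, -0.3]
width: 0.703
t 2.85 pos [0.5263 0.3636 0.1801] z-axis [ 0.056 -0.474 -0.879] xaxis [0.995 0.102 0.009] F [-0.4  0.1 -0.3] |dp| 0.1577 rot [ 0.018 -0.014  0.008] rows 4
[-0.1, -12.2, 37.5] [0.004, -0.004, 0.002]
[-0.0, -12.0, 37.6] [0.004, -0.004, 0.002]
[0.1, -11.9, 37.6] [0.004, -0.004, 0.002]
[0.2, -11.7, 37.7] [0.004, -0.004, 0.002]
```

View pics/s1.png

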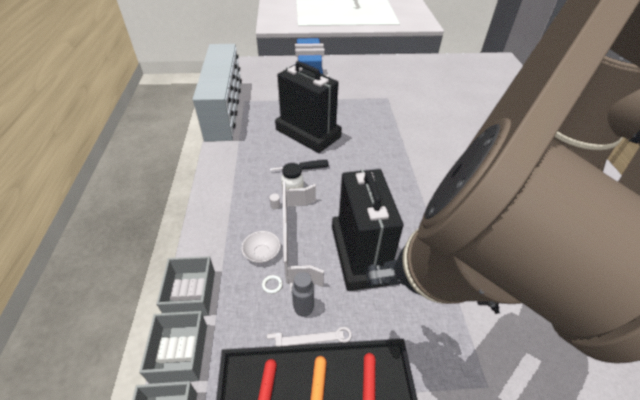

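View pics/t1.png

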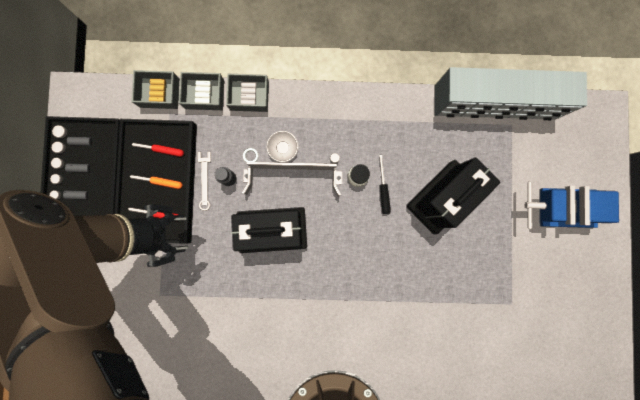

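Picture: case undisturbed at (269,230), open hand left of it, above the tray edge, with clear space between. I'll lower it.

```bash
python3 -m crank '[{"travel":[0,-13,37],"dr":[0,0,0],"fingers":60},{"travel":[0,-13,37],"dr":[0,0,0],"fingers":60},{"travel":[0,-13,36],"dr":[0,0,0],"fingers":60}]'; python3 -c "
from h import *
go([.53,.325,.017],ori(-1.5708+.088,.48))"
```

```text
time: 3.2
position: [0.532, 0.3482, 0.0742]
orientation: [0.968, 0.048, 0.019, 0.245]
contact_force: [0.6, 0.2, 0.2]
width: 0.704
t 3.2 pos [0.532  0.3482 0.0742] z-axis [ 0.06  -0.472 -0.879] xaxis [0.995 0.102 0.013] F [0.6 0.2 0.2] |dp| 0.0618 rot [ 0.016 -0.018  0.006] rows 2
[-2.5, -3.5, 30.6] [0.008, -0.009, 0.003]
[-2.3, -3.3, 30.6] [0.008, -0.009, 0.003]
```

```bash
python3 -m crank '[{"travel":[-2,-3,28],"dr":[0.008,-0.009,0],"fingers":60},{"travel":[-2,-3,28],"dr":[0.008,-0.009,0],"fingers":60},{"travel":[0,0,0],"dr":[0,0,0],"fingers":60}]'; python3 - <<'E'
from h import *
go([.53,.290,.015],ori(-1.5708+.088,.48))
s=get_image("side")[:,:,::-1];t=get_image("top")[:,:,::-1]
cv2.imwrite("pics/s2.png",s[150:330,280:480].repeat(3,0).repeat(3,1));cv2.imwrite("pics/t2.png",t[130:290,130:330].repeat(3,0).repeat(3,1))
E
```

```text
time: 3.45
position: [0.5312, 0.3262, 0.0204]
orientation: [0.97, 0.046, 0.009, 0.238]
contact_force: [-0.8, -0.1, -0.3]
width: 0.707
t 3.45 pos [0.5312 0.3262 0.0204] z-axis [ 0.039 -0.461 -0.886] xaxis [ 0.996  0.093 -0.004] F [-0.8 -0.1 -0.3] |dp| 0.0366 rot [0.001 0.001 0.007] rows 1
[-4.5, 29.4, 21.4] [0.001, 0.001, 0.007]
```

View pics/s2.png

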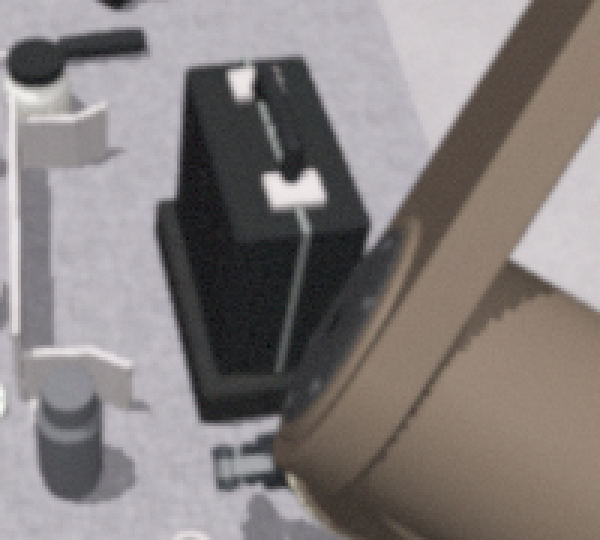

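View pics/t2.png

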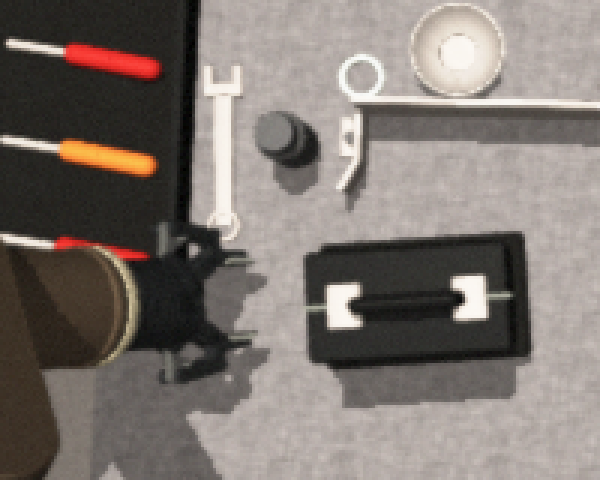

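```bash
python3 -m crank '[{"travel":[-2,10,8],"dr":[0,0,0],"fingers":60},{"travel":[-1,8,6],"dr":[0,0,0],"fingers":60},{"travel":[-1,7,4],"dr":[0,0,0],"fingers":60},{"travel":[-1,5,3],"dr":[0,0,0],"fingers":60}]'; python3 -c "
from h import *
go([.53,.235,.015],ori(-1.5708+.012,.48),total=9)"
```

```text
time: 3.88
position: [0.5365, 0.2967, 0.0279]
orientation: [0.971, 0.046, 0.018, 0.233]
contact_force: [-0.1, -0.1, -0.3]
width: 0.703
t 3.88 pos [0.5365 0.2967 0.0279] z-axis [ 0.056 -0.452 -0.89 ] xaxis [0.995 0.097 0.013] F [-0.1 -0.1 -0.3] |dp| 0.0634 rot [-0.008 -0.051  0.07 ] rows 9
[-1.4, 5.4, 4.3] [-0.001, -0.006, 0.008]
[-1.3, 5.4, 4.3] [-0.001, -0.006, 0.008]
[-1.3, 5.4, 4.4] [-0.001, -0.006, 0.008]
[-1.2, 5.4, 4.4] [-0.001, -0.006, 0.008]
[-1.1, 5.4, 4.4] [-0.001, -0.006, 0.008]
```

```bash
python3 -m crank '[{"travel":[-4,2,11],"dr":[0,0,0],"fingers":60},{"travel":[-3,3,8],"dr":[0,0,0],"fingers":60},{"travel":[0,0,0],"dr":[0,0,0],"fingers":60}]'; python3 -c "
from h import *
go([.53,.235,.015],ori(-1.5708+.012,.48),total=9)"
```

```text
time: 4.13
position: [0.5313, 0.2809, 0.0144]
orientation: [0.971, 0.045, 0.019, 0.233]
contact_force: [0.5, 0.6, 0.0]
width: 0.698
t 4.13 pos [0.5313 0.2809 0.0144] z-axis [ 0.057 -0.45  -0.891] xaxis [0.995 0.097 0.015] F [0.5 0.6 0. ] |dp| 0.046 rot [-0.01  -0.052  0.068] rows 9
[-0.6, 4.6, 2.2] [-0.001, -0.006, 0.008]
[-0.6, 4.6, 2.2] [-0.001, -0.006, 0.008]
[-0.5, 4.6, 2.2] [-0.001, -0.006, 0.008]
[-0.5, 4.6, 2.3] [-0.001, -0.006, 0.008]
[-0.4, 4.6, 2.3] [-0.001, -0.006, 0.008]
```

```bash
python3 -m crank '[{"travel":[-1,6,4],"dr":[0,0,0],"fingers":60},{"travel":[-1,6,4],"dr":[0,0,0],"fingers":60},{"travel":[-1,6,4],"dr":[0,0,0],"fingers":60}]'; python3 - <<'E'
from h import *
go([.53,.235,.015],ori(-1.5708+.012,.48),total=9)
t=get_image("top")[:,:,::-1]
cv2.imwrite("pics/t3.png",t[130:290,130:330].repeat(3,0).repeat(3,1))
E
```

```text
time: 4.38
position: [0.5302, 0.2588, 0.011]
orientation: [0.971, 0.046, 0.019, 0.232]
contact_force: [-0.9, 12.6, 12.0]
width: 0.699
t 4.38 pos [0.5302 0.2588 0.011 ] z-axis [ 0.058 -0.45  -0.891] xaxis [0.995 0.098 0.015] F [-0.9 12.6 12. ] |dp| 0.0241 rot [-0.01  -0.053  0.069] rows 9
[-0.3, 2.5, 0.8] [-0.001, -0.006, 0.008]
[-0.2, 2.5, 0.8] [-0.001, -0.006, 0.008]
[-0.2, 2.5, 0.8] [-0.001, -0.006, 0.008]
[-0.2, 2.5, 0.8] [-0.001, -0.006, 0.008]
[-0.2, 2.5, 0.8] [-0.001, -0.006, 0.008]
```

View pics/t3.png

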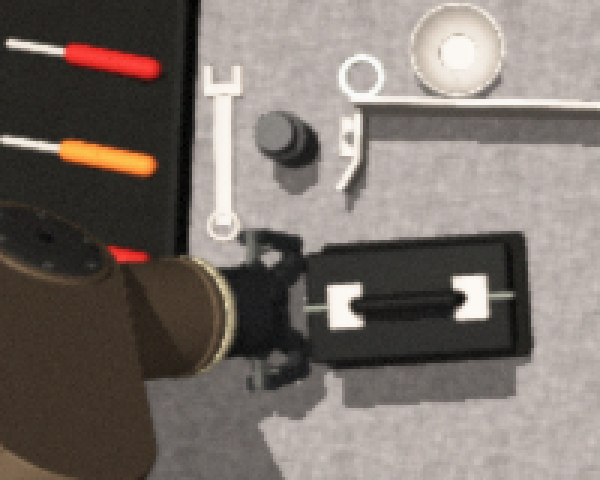

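In t3 the fingers are against the foot's left side (305,300) and the force is 12 N, so contact is made. I'll continue level while turning toward the bay's heading.

```bash
python3 -m crank '[{"travel":[-0.5,6,2.4],"dr":[0,-0.006,0.008],"fingers":60},{"travel":[-0.5,6,2.4],"dr":[0,-0.006,0.008],"fingers":60},{"travel":[-0.5,6,2.6],"dr":[0,-0.006,0.008],"fingers":60}]'; python3 - <<'E'
from h import *
go([.53,.235,.015],ori(-1.5708+.012,.48),total=5)
t=get_image("top")[:,:,::-1]
cv2.imwrite("pics/t4.png",t[130:290,130:330].repeat(3,0).repeat(3,1))
E
```

```text
time: 4.68
position: [0.5309, 0.2387, 0.012]
orientation: [0.972, 0.032, 0.013, 0.231]
contact_force: [-0.1, 4.1, -3.1]
width: 0.703
t 4.68 pos [0.5309 0.2387 0.012 ] z-axis [ 0.041 -0.448 -0.893] xaxis [0.998 0.068 0.012] F [-0.1  4.1 -3.1] |dp| 0.0048 rot [-0.013 -0.036  0.045] rows 5
[-0.2, 0.9, -0.2] [-0.003, -0.007, 0.009]
[-0.2, 0.9, -0.2] [-0.003, -0.007, 0.009]
[-0.2, 0.9, -0.2] [-0.003, -0.007, 0.009]
[-0.2, 0.9, -0.2] [-0.003, -0.007, 0.009]
[-0.2, 0.9, -0.2] [-0.003, -0.007, 0.009]
```

View pics/t4.png

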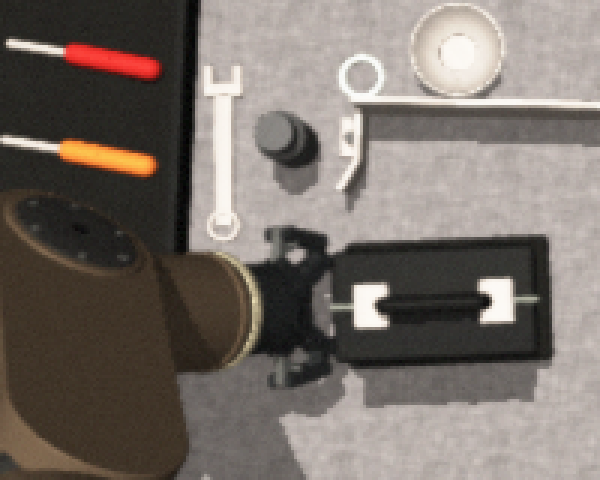

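The case has slid about 22 mm and stands upright; its right foot edge is now at 550 in the crop. About 30 mm remains.

```bash
python3 -m crank '[{"travel":[-0.3,5.5,2.4],"dr":[0,-0.007,0.011],"fingers":60},{"travel":[-0.3,5.5,2.4],"dr":[0,-0.007,0.011],"fingers":60},{"travel":[-0.2,5.5,2.4],"dr":[0,-0.007,0.011],"fingers":60},{"travel":[-0.1,5.5,2.4],"dr":[0,-0.007,0.011],"fingers":60}]'; python3 - <<'E'
from h import *
go([.53,.205,.015],ori(-1.5708+.012,.48),total=5)
t=get_image("top")[:,:,::-1]
cv2.imwrite("pics/t5.png",t[120:270,170:370].repeat(4,0).repeat(4,1))
E
```

```text
time: 5.07
position: [0.5315, 0.2126, 0.0133]
orientation: [0.973, 0.005, 0.004, 0.231]
contact_force: [0.8, 3.0, -2.7]
width: 0.702
t 5.07 pos [0.5315 0.2126 0.0133] z-axis [ 0.011 -0.449 -0.893] xaxis [1.    0.012 0.006] F [ 0.8  3.  -2.7] |dp| 0.0079 rot [-0.014 -0.006 -0.003] rows 5
[-0.3, 1.5, 0.4] [-0.003, -0.001, -0.001]
[-0.3, 1.5, 0.4] [-0.003, -0.001, -0.001]
[-0.3, 1.5, 0.4] [-0.003, -0.001, -0.001]
[-0.3, 1.5, 0.4] [-0.003, -0.001, -0.001]
[-0.3, 1.5, 0.4] [-0.003, -0.001, -0.001]
```

View pics/t5.png

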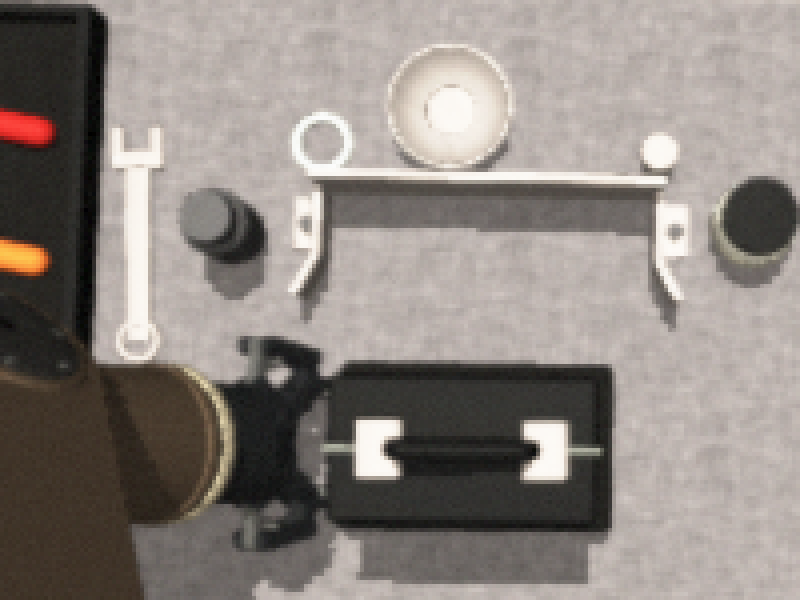

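```bash
python3 - <<'E'
from h import *
f=lambda p,z:onz("top",np.array(p)/4-.375+[170,120],z).round(4)[:,:2].tolist()
print("foot right far,near",f([(610,370),(611,527)],.045))
print("box top fl,fr,nr,nl",f([(330,373),(590,374),(590,518),(330,522)],.2))
print("latches",f([(400,450),(522,450)],.2), "fence L/R inner",f([(322,220),(656,230)],.06))
E
```

```text
foot right far,near [[0.5853, 0.0497], [0.4773, 0.046]]
box top fl,fr,nr,nl [[0.5735, 0.222], [0.5774, 0.0652], [0.4908, 0.0628], [0.4842, 0.2186]]
latches [[0.5284, 0.1782], [0.5304, 0.1049]] fence L/R inner [[0.6819, 0.2503], [0.6819, 0.0211]]
```

```bash
python3 -m crank '[{"travel":[-0.3,4,1.6],"dr":[-0.003,0,0],"fingers":60},{"travel":[-0.3,4,1.6],"dr":[-0.003,0,0],"fingers":60},{"travel":[0,0,0],"dr":[0,0,0],"fingers":60}]'; python3 - <<'E'
from h import *
go([.53,.205,.015],ori(-1.5708+.012,.48),total=5)
t=get_image("top")[:,:,::-1]
cv2.imwrite("pics/t6.png",t[120:270,170:370].repeat(4,0).repeat(4,1))
E
```

```text
time: 5.37
position: [0.531, 0.2014, 0.0142]
orientation: [0.972, 0.003, 0.004, 0.234]
contact_force: [0.2, 3.3, -1.1]
width: 0.705
t 5.37 pos [0.531  0.2014 0.0142] z-axis [ 0.009 -0.455 -0.89 ] xaxis [1.    0.008 0.006] F [ 0.2  3.3 -1.1] |dp| 0.0039 rot [-0.007 -0.003 -0.006] rows 5
[-0.2, -0.6, -0.5] [-0.001, -0.001, -0.001]
[-0.2, -0.6, -0.5] [-0.001, -0.001, -0.001]
[-0.2, -0.6, -0.5] [-0.001, -0.001, -0.001]
[-0.2, -0.6, -0.5] [-0.001, -0.001, -0.001]
[-0.2, -0.6, -0.5] [-0.001, -0.001, -0.001]
```

View pics/t6.png

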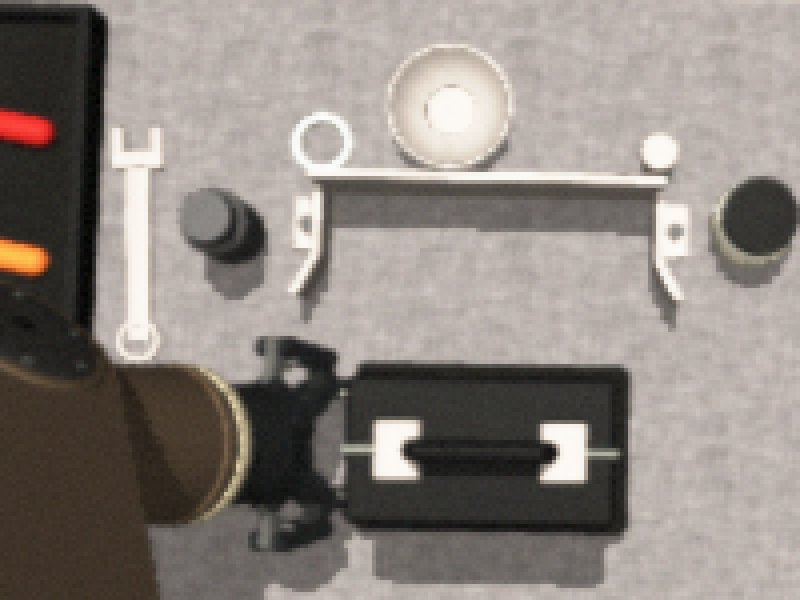

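t6: the case stands square before the bay mouth, right foot edge at 627, with a centre near y=.131 against the bay line at about .134. Now back off and go around to its near side.

```bash
python3 -m crank '[{"travel":[0,-20,-8],"dr":[0,0,0],"fingers":85},{"travel":[0,-26,-14],"dr":[0,0,0],"fingers":85},{"travel":[0,-20,-25],"dr":[0,0,0],"fingers":85},{"travel":[-5,-8,-38],"dr":[0,0,0],"fingers":85},{"travel":[-10,0,-38],"dr":[0,0,0],"fingers":85}]'; python3 -c "
from h import *
print(read_state()['joint_pos'].round(2))
go([.43,.30,.33],ori(-.7,.3))
go([.40,.12,.16],ori(.012,.48))
go([.40,.12,.16],ori(.012,.48,True),n=0)"
```

```text
time: 5.83
position: [0.5105, 0.3196, 0.0865]
orientation: [0.971, 0.002, -0.003, 0.24]
contact_force: [0.6, 0.6, 0.4]
width: 0.991
[ 0.74  0.74  1.53 -0.37  1.24  0.92]
t 5.83 pos [0.5105 0.3196 0.0865] z-axis [-0.005 -0.466 -0.885] xaxis [ 1.     0.003 -0.007] F [0.6 0.6 0.4] |dp| 0.2572 rot [ 0.17   0.338 -0.801] rows 8
[-10.3, 16.3, -25.7] [0.021, 0.042, -0.1]
[-10.7, 14.7, -26.5] [0.021, 0.042, -0.1]
[-11.0, 13.0, -27.3] [0.021, 0.042, -0.1]
[-11.0, 11.3, -28.0] [0.021, 0.042, -0.1]
[-10.9, 9.6, -28.7] [0.021, 0.042, -0.1]
t 5.83 pos [0.5105 0.3196 0.0865] z-axis [-0.005 -0.466 -0.885] xaxis [ 1.     0.003 -0.007] F [0.6 0.6 0.4] |dp| 0.2397 rot [-1.000e-03  7.380e-01 -1.397e+00] rows 14
[-8.0, 15.0, 2.0] [-0.0, 0.053, -0.1]
[-9.5, 14.1, 1.6] [-0.0, 0.053, -0.1]
[-11.0, 13.1, 1.0] [-0.0, 0.053, -0.1]
[-12.2, 12.0, 0.4] [-0.0, 0.053, -0.1]
[-13.4, 10.7, -0.2] [-0.0, 0.053, -0.1]
t 5.83 pos [0.5105 0.3196 0.0865] z-axis [-0.005 -0.466 -0.885] xaxis [ 1.     0.003 -0.007] F [0.6 0.6 0.4] |dp| 0.2397 rot [7.600e-01 1.000e-03 1.613e+00] rows 15
```

```bash
python3 -m crank '[{"travel":[-10,16,-27],"dr":[0.02,0.04,-0.1],"fingers":85},{"travel":[-11,15,-27],"dr":[0.02,0.04,-0.1],"fingers":85},{"travel":[-11,13,-28],"dr":[0.02,0.04,-0.1],"fingers":85},{"travel":[-11,11,-29],"dr":[0.02,0.04,-0.1],"fingers":85},{"travel":[-11,10,-29],"dr":[0.02,0.04,-0.1],"fingers":85}]'; python3 -c "
from h import *
print(read_state()['joint_pos'].round(2))
go([.41,.20,.33],ori(0.012,.40))"
```

```text
time: 6.25
position: [0.4571, 0.3134, 0.2464]
orientation: [0.943, 0.277, 0.033, 0.182]
contact_force: [0.3, 0.2, 0.8]
width: 0.997
[ 0.8   0.38  1.71 -0.38  1.21  0.39]
t 6.25 pos [0.4571 0.3134 0.2464] z-axis [ 0.164 -0.325 -0.931] xaxis [ 0.844  0.534 -0.038] F [0.3 0.2 0.8] |dp| 0.1485 rot [-0.045  0.415 -0.931] rows 9
[-11.5, 10.5, -5.4] [-0.005, 0.046, -0.103]
[-12.3, 9.3, -5.9] [-0.005, 0.046, -0.103]
[-12.9, 8.1, -6.4] [-0.005, 0.046, -0.103]
[-13.3, 6.7, -7.0] [-0.005, 0.046, -0.103]
[-13.6, 5.4, -7.6] [-0.005, 0.046, -0.103]
```

```bash
python3 -m crank '[{"travel":[-11,11,-9],"dr":[-0.005,0.046,-0.103],"fingers":85},{"travel":[-12,9,-9],"dr":[-0.005,0.046,-0.103],"fingers":85},{"travel":[-13,8,-9],"dr":[-0.005,0.046,-0.103],"fingers":85},{"travel":[-13,7,-9],"dr":[-0.005,0.046,-0.103],"fingers":85},{"travel":[-14,5,-9],"dr":[-0.005,0.046,-0.103],"fingers":85}]'; python3 -c "
from h import *
print(read_state()['joint_pos'].round(2))
go([.40,.133,.28],ori(0.012,.45))"
```

```text
time: 6.67
position: [0.4268, 0.2532, 0.313]
orientation: [0.82, 0.538, 0.102, 0.163]
contact_force: [0.2, 0.1, 0.7]
width: 1.0
[ 0.77  0.07  1.95 -0.43  1.01 -0.19]
t 6.67 pos [0.4268 0.2532 0.313 ] z-axis [ 0.344 -0.158 -0.926] xaxis [ 0.4    0.917 -0.008] F [0.2 0.1 0.7] |dp| 0.1275 rot [-0.063  0.179 -0.383] rows 4
[-30.2, 2.2, 10.1] [-0.016, 0.045, -0.096]
[-30.7, -0.8, 8.7] [-0.016, 0.045, -0.096]
[-30.8, -3.9, 7.3] [-0.016, 0.045, -0.096]
[-30.6, -7.0, 5.8] [-0.016, 0.045, -0.096]
```

```bash
python3 -m crank '[{"travel":[-30,1,8],"dr":[-0.016,0.045,-0.096],"fingers":85},{"travel":[-31,-2,7],"dr":[-0.016,0.045,-0.096],"fingers":85},{"travel":[-31,-5,6],"dr":[-0.016,0.045,-0.096],"fingers":85},{"travel":[-31,-8,5],"dr":[-0.016,0.045,-0.096],"fingers":85}]'; python3 -c "
from h import *
print(read_state()['joint_pos'].round(2))
go([.40,.133,.10],ori(0.012,.48))"
```

```text
time: 7.0
position: [0.3968, 0.1495, 0.2902]
orientation: [0.697, 0.682, 0.155, 0.157]
contact_force: [0.8, -0.1, 0.1]
width: 0.993
[ 0.49 -0.17  2.26 -0.34  0.69 -0.84]
t 7.0 pos [0.3968 0.1495 0.2902] z-axis [ 0.431 -0.008 -0.902] xaxis [0.022 1.    0.002] F [ 0.8 -0.1  0.1] |dp| 0.1909 rot [-0.034  0.013 -0.031] rows 5
[-3.4, -15.8, 34.6] [-0.007, 0.003, -0.006]
[-3.4, -16.0, 34.5] [-0.007, 0.003, -0.006]
[-3.4, -16.3, 34.4] [-0.007, 0.003, -0.006]
[-3.3, -16.5, 34.3] [-0.007, 0.003, -0.006]
[-3.3, -16.8, 34.1] [-0.007, 0.003, -0.006]
```

```bash
python3 -m crank '[{"travel":[-3,-14,34],"dr":[-0.007,0.003,-0.006],"fingers":85},{"travel":[-3,-14,34],"dr":[-0.007,0.003,-0.006],"fingers":85},{"travel":[-3,-14,34],"dr":[-0.007,0.003,-0.006],"fingers":85},{"travel":[-3,-14,34],"dr":[-0.007,0.003,-0.006],"fingers":85}]'; python3 -c "
from h import *
print(read_state()['joint_pos'].round(2))
go([.43,.133,.03],ori(0.012,.48))"
```

```text
time: 7.33
position: [0.408, 0.1314, 0.1768]
orientation: [0.683, 0.689, 0.169, 0.174]
contact_force: [1.0, -1.9, 0.6]
width: 0.994
[ 0.43  0.03  2.48 -0.85  0.27 -0.36]
t 7.33 pos [0.408  0.1314 0.1768] z-axis [ 0.47  -0.005 -0.882] xaxis [-0.005  1.    -0.009] F [ 1.  -1.9  0.6] |dp| 0.1485 rot [ 0.01   0.011 -0.002] rows 4
[0.7, -12.4, 35.0] [0.002, 0.003, -0.0]
[0.6, -12.3, 35.0] [0.002, 0.003, -0.0]
[0.5, -12.2, 35.0] [0.002, 0.003, -0.0]
[0.4, -12.2, 35.1] [0.002, 0.003, -0.0]
```

```bash
python3 - <<'E'
from h import *
print("s2 crop", (proj("side",[.5312,.3262,.0204])-[280,150])*3)
P=np.array([.5312,.3262,.0204]);X=np.array([.996,.093,0]);Z=np.array([.039,-.461,-.886]);Y=np.cross(Z,X)
for q in [P+.03*X,P-.03*X,P+.03*X-.01*Z,P-.03*X-.01*Z, P-.073*Z,P-.073*Z+.042*Y,P-.073*Z+.042*X]:
  print((proj("top",q)-[130,130])*3)
P=np.array([.531,.2014,.0142])
print("t6");
for q in [P+.03*X,P-.03*X,P-.073*Z,P-.073*Z+.042*Y]: print((proj("top",q)-[170,120])*4)
s=get_image("side")[:,:,::-1];t=get_image("top")[:,:,::-1]
cv2.imwrite("pics/s7.png",s[130:330,280:480].repeat(3,0).repeat(3,1));cv2.imwrite("pics/t7.png",t[120:320,170:370].repeat(3,0).repeat(3,1))
P=read_state()['position'];print((proj("side",P)-[280,130])*3,(proj("top",P)-[170,120])*3)
E
```

```text
s2 crop [[276.53673676 457.77113555]]
[[277.06162801 264.51816511]]
[[280.30744773 328.72588479]]
[[270.15956602 264.61598236]]
[[273.40668831 329.28933608]]
[[225.89531739 299.09401123]]
[[263.39482713 296.45978995]]
[[223.62729491 251.76700729]]
t6
[[388.17273732 398.15163351]]
[[393.03968196 483.2173288 ]]
[[330.54584742 444.2432816 ]]
[[383.19864349 440.84215464]]
[[424.7824346  155.90687937]] [[354.79494748 484.30618582]]
```

View pics/s7.png

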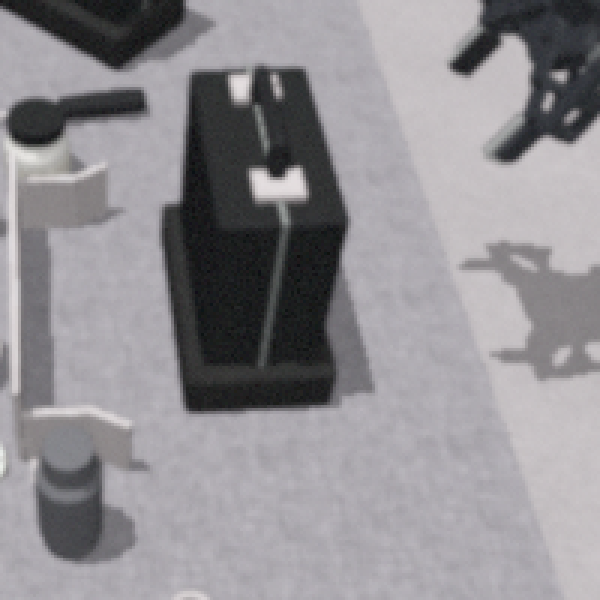

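View pics/t7.png

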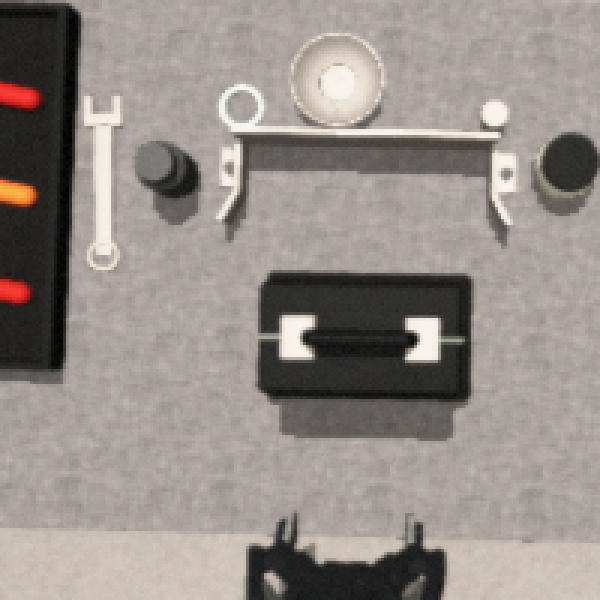

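```bash
python3 - <<'E'
from h import *
def ray(n,px):
    K,o,r=cam(n);d=r@np.linalg.inv(K)@np.r_[px,1];return o,d/np.linalg.norm(d)
def tri(a,b):
    o1,d1=ray("top",a);o2,d2=ray("side",b)
    A=np.c_[d1,-d2];l=np.linalg.lstsq(A,o2-o1,rcond=None)[0];p,q=o1+l[0]*d1,o2+l[1]*d2
    return ((p+q)/2).round(4),np.linalg.norm(p-q).round(4)
T=lambda p:np.array(p)/3+[170,120]; S=lambda p:np.array(p)/3+[280,130]
s=read_state();P=np.array(s['position']);Z=R.from_quat(s['orientation']).as_matrix()[:,2]
for a,b in[((289,516),(496,157)),((412,516),(459,66))]:print(tri(T(a),S(b)))
print(P,P-.013*Z)
E
```

```text
(array([0.3864, 0.1799, 0.2226]), np.float64(0.006))
(array([0.3872, 0.0847, 0.223 ]), np.float64(0.0095))
[0.40941569 0.13064963 0.17766557] [0.40329304 0.13076458 0.18913292]
```

The images put the finger tips about 50 mm behind the reported TCP, where 13 mm is expected when open. I'll shut the fingers here, clear of everything, to check that offset.

```bash
python3 -m crank '[{"travel":[0,0,0],"dr":[0,0,0],"fingers":0},{"travel":[0,0,0],"dr":[0,0,0],"fingers":0},{"travel":[0,0,0],"dr":[0,0,0],"fingers":0},{"travel":[0,0,0],"dr":[0,0,0],"fingers":0},{"travel":[0,0,0],"dr":[0,0,0],"fingers":0}]'; python3 - <<'E'
from h import *
s=get_image("side")[:,:,::-1];t=get_image("top")[:,:,::-1]
S=s[110:250,380:540].repeat(5,0).repeat(5,1).copy();T=t[230:350,220:340].repeat(5,0).repeat(5,1).copy()
st=read_state();P=np.array(st['position']);Z=R.from_quat(st['orientation']).as_matrix()[:,2];print(P,Z,st['joint_pos'].round(2),st['width'])
for k in(0,.019,.04):
  a=(proj("side",P-k*Z)[0]-[380,110])*5;b=(proj("top",P-k*Z)[0]-[220,230])*5
  cv2.circle(S,tuple(int(v) for v in a),4,(0,0,255),1);cv2.circle(T,tuple(int(v) for v in b),4,(0,0,255),1)
cv2.imwrite("pics/s8.png",S);cv2.imwrite("pics/t8.png",T)
E
```

```text
time: 7.85
position: [0.411, 0.1321, 0.1818]
orientation: [0.683, 0.688, 0.169, 0.176]
contact_force: [-0.4, 0.3, -0.1]
width: 0.294
[0.41095213 0.13194671 0.18157481] [ 0.47341188 -0.00777242 -0.88080689] [ 0.44  0.02  2.47 -0.82  0.29 -0.39] 0.10887149264207073
```

View pics/s8.png

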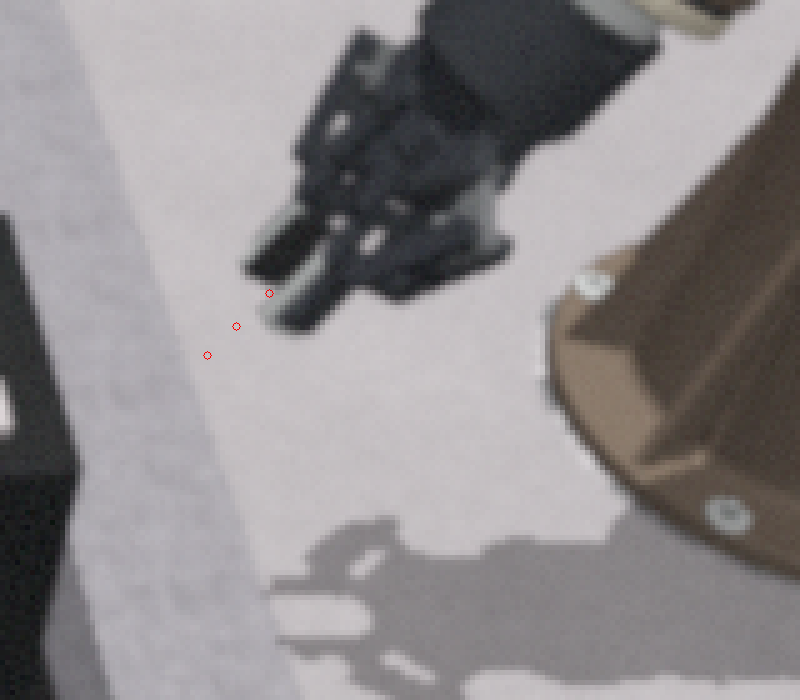

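View pics/t8.png

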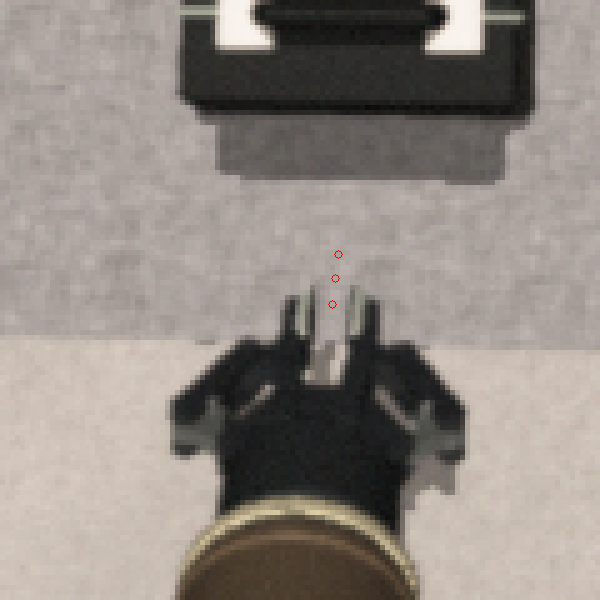

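```bash
python3 -m crank '[{"travel":[0,0,0],"dr":[0,0,0],"fingers":0},{"travel":[0,0,0],"dr":[0,0,0],"fingers":0},{"travel":[0,0,0],"dr":[0,0,0],"fingers":0}]'; python3 - <<'E'
from h import *
s=get_image("side")[:,:,::-1];t=get_image("top")[:,:,::-1]
S=s[110:250,380:540].repeat(5,0).repeat(5,1).copy();T=t[230:350,220:340].repeat(5,0).repeat(5,1).copy()
st=read_state();P=np.array(st['position']);Z=R.from_quat(st['orientation']).as_matrix()[:,2];print(P,Z,st['joint_pos'].round(2),st['width'])
for k in(0,.019,.04):
  a=(proj("side",P-k*Z)[0]-[380,110])*5;b=(proj("top",P-k*Z)[0]-[220,230])*5
  cv2.circle(S,tuple(int(v) for v in a),4,(0,0,255),1);cv2.circle(T,tuple(int(v) for v in b),4,(0,0,255),1)
cv2.imwrite("pics/s9.png",np.hstack([S[100:500,150:550],T[200:600,100:500]]))
E
```

```text
time: 8.2
position: [0.4112, 0.1322, 0.1822]
orientation: [0.683, 0.688, 0.17, 0.176]
contact_force: [0.1, -0.3, -0.8]
width: -0.0
[0.41114526 0.13219745 0.1821711 ] [ 0.47424582 -0.00724841 -0.88036263] [ 0.44  0.02  2.47 -0.82  0.29 -0.39] 0.0031822037984904974
```

View pics/s9.png

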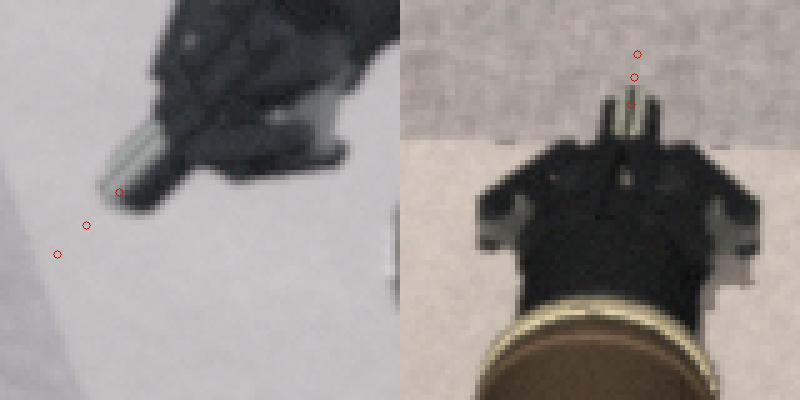

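With the fingers shut, the tips are about 33 mm behind the reported TCP along tool z, so true tips = TCP − 33 mm (shut) or − 47 mm (open). This means my side push was on the box just above the foot, at about 65 mm height; that did no harm. For the main push I'll aim the true tips at 25 mm, i.e. reported z ≈ −0.015.

```bash
python3 -m crank '[{"travel":[0,-3,36],"dr":[0,0.003,0],"fingers":85},{"travel":[0,-3,36],"dr":[0,0.003,0],"fingers":85},{"travel":[0,-3,36],"dr":[0,0.003,0],"fingers":85}]'; python3 -c "
from h import *
print(read_state()['joint_pos'].round(2))
go([.455,.133,-.013],ori(0.012,.48))"
```

```text
time: 8.55
position: [0.4361, 0.126, 0.1504]
orientation: [0.684, 0.685, 0.17, 0.186]
contact_force: [0.9, -0.6, 0.4]
width: 0.422
[ 0.41  0.14  2.49 -1.35  0.22  0.13]
t 8.55 pos [0.4361 0.126  0.1504] z-axis [ 0.488 -0.022 -0.873] xaxis [ 0.005  1.    -0.023] F [ 0.9 -0.6  0.4] |dp| 0.1646 rot [ 0.03   0.028 -0.004] rows 5
[2.2, -12.6, 30.3] [0.006, 0.006, -0.001]
[2.0, -12.5, 30.4] [0.006, 0.006, -0.001]
[1.8, -12.3, 30.5] [0.006, 0.006, -0.001]
[1.7, -12.1, 30.6] [0.006, 0.006, -0.001]
[1.5, -11.9, 30.7] [0.006, 0.006, -0.001]
```

```bash
python3 -c "
from h import *
go([.455,.133,-.013],ori(0.012,.38),total=6)"; python3 -m crank '[{"travel":[2,-10,30],"dr":[0.025,0.003,0],"fingers":85},{"travel":[2,-10,30],"dr":[0.025,0.003,0],"fingers":85},{"travel":[2,-10,30],"dr":[0.025,0.003,0],"fingers":85}]'; python3 -c "
from h import *
print(read_state()['joint_pos'].round(2))
go([.455,.133,-.013],ori(0.012,.4))"
```

```text
t 8.55 pos [0.4361 0.126  0.1504] z-axis [ 0.488 -0.022 -0.873] xaxis [ 0.005  1.    -0.023] F [ 0.9 -0.6  0.4] |dp| 0.1646 rot [ 0.13   0.027 -0.005] rows 6
[1.8, -10.5, 25.3] [0.022, 0.005, -0.001]
[1.7, -10.0, 25.5] [0.022, 0.005, -0.001]
[1.6, -9.4, 25.7] [0.022, 0.005, -0.001]
[1.5, -8.9, 25.9] [0.022, 0.005, -0.001]
[1.4, -8.3, 26.1] [0.022, 0.005, -0.001]
time: 8.8
position: [0.4528, 0.1349, 0.083]
orientation: [0.698, 0.687, 0.135, 0.15]
contact_force: [0.5, -0.3, 1.3]
width: 0.848
[ 0.37  0.33  2.44 -1.56  0.17  0.34]
t 8.8 pos [0.4528 0.1349 0.083 ] z-axis [ 0.395 -0.025 -0.918] xaxis [ 0.019  1.    -0.019] F [ 0.5 -0.3  1.3] |dp| 0.096 rot [ 0.006  0.029 -0.022] rows 3
[-0.0, -12.0, 29.7] [0.002, 0.01, -0.007]
[-0.2, -11.9, 29.7] [0.002, 0.01, -0.007]
[-0.4, -11.8, 29.7] [0.002, 0.01, -0.007]
```

The wrist joints 4 and 5 are near a singularity here (q4 −1.56, q5 0.17). I'll fit the arm's geometry from the recorded states so I can choose a reachable lean.

```bash
cat > ik.py <<'E'
from h import *
D=[((-1.19459,.48077,1.5968),(.26658,-.59239,.19514),(0,0.001,-1)),((.74,.74,1.53),(.5105,.3196,.0865),(-.005,-.466,-.885)),((.80,.38,1.71),(.4571,.3134,.2464),(.164,-.325,-.931)),((.77,.07,1.95),(.4268,.2532,.313),(.344,-.158,-.926)),((.49,-.17,2.26),(.3968,.1495,.2902),(.431,-.008,-.902)),((.44,.02,2.47),(.4112,.1322,.1822),(.4742,-.0072,-.8804)),((.41,.14,2.49),(.4361,.126,.1504),(.488,-.022,-.873)),((.37,.33,2.44),(.4528,.1349,.083),(.395,-.025,-.918))]
A=[];b=[]
for (q1,q2,q3),p,Z in D:
    c,s=np.cos(q1),np.sin(q1);f=q2+q3
    A.append([1,0,np.sin(q2),np.sin(f),np.cos(f),c*Z[0]+s*Z[1]]);b.append(c*p[0]+s*p[1])
    A.append([0,1,np.cos(q2),np.cos(f),-np.sin(f),Z[2]]);b.append(p[2])
    A.append([0,0,0,0,0,-s*Z[0]+c*Z[1]]);b.append(-s*p[0]+c*p[1])
A=np.array(A);b=np.array(b);G=np.linalg.lstsq(A,b,rcond=None)[0]
def ik(p,Z):
    from scipy.optimize import fsolve
    a0,h,l1,l2,e,d=G;w=np.array(p)-d*np.array(Z);q1=np.arctan2(w[1],w[0]);r=np.hypot(w[0],w[1])
    F=lambda q:[a0+l1*np.sin(q[0])+l2*np.sin(q[0]+q[1])+e*np.cos(q[0]+q[1])-r,h+l1*np.cos(q[0])+l2*np.cos(q[0]+q[1])-e*np.sin(q[0]+q[1])-w[2]]
    q,_,ok,_=fsolve(F,[.4,2.3],full_output=True);f=q.sum()
    c,s=np.cos(q1),np.sin(q1);zx,zy,zz=c*Z[0]+s*Z[1],-s*Z[0]+c*Z[1],Z[2]
    # forearm dir in plane, and perpendicular
    fw=np.array([np.sin(f),np.cos(f)]);dn=np.array([np.cos(f),-np.sin(f)])
    al=zx*fw[0]+zz*fw[1];pe=zx*dn[0]+zz*dn[1]
    return np.r_[q1,q,np.arctan2(zy,pe),np.arccos(np.clip(al,-1,1))].round(2),ok==1
if __name__=="__main__":
    print(G.round(3),np.abs(A@G-b).max().round(4))
    for p,L in [((.4528,.1349,.083),.4),((.41,.13,.18),.48)]: print(ik(p,ori(.0,L).as_matrix()[:,2]))
    for x in (.465,.49,.54,.60,.617):
        for L in (.25,.35,.45): 
            print(x,L,[ik((x,.133,-.015+ (0)),ori(hd,L).as_matrix()[:,2]) for hd in (.01,.29)])
E
python3 ik.py
```

```text
[0.044 0.25  0.531 0.402 0.006 0.316] 0.0302
(array([ 0.39,  0.33,  2.44, -1.61,  0.15]), True)
(array([ 0.46,  0.01,  2.46, -0.75,  0.31]), True)
0.465 0.25 [(array([ 0.33,  0.6 ,  2.36, -2.22,  0.1 ]), True), (array([0.28, 0.6 , 2.37, 3.1 , 0.08]), True)]
0.465 0.35 [(array([ 0.35,  0.62,  2.44, -2.69,  0.27]), True), (array([0.28, 0.62, 2.45, 3.12, 0.27]), True)]
0.465 0.45 [(array([ 0.38,  0.65,  2.51, -2.78,  0.47]), True), (array([0.27, 0.65, 2.52, 3.13, 0.49]), True)]
0.49 0.25 [(array([ 0.31,  0.61,  2.3 , -1.75,  0.07]), True), (array([0.26, 0.61, 2.31, 2.9 , 0.03]), True)]
0.49 0.35 [(array([ 0.33,  0.62,  2.38, -2.62,  0.22]), True), (array([0.26, 0.62, 2.39, 3.09, 0.22]), True)]
0.49 0.45 [(array([ 0.36,  0.65,  2.45, -2.76,  0.41]), True), (array([0.26, 0.65, 2.46, 3.11, 0.42]), True)]
0.54 0.25 [(array([ 0.28,  0.64,  2.18, -0.72,  0.1 ]), True), (array([0.23, 0.64, 2.19, 0.22, 0.06]), True)]
0.54 0.35 [(array([ 0.3 ,  0.65,  2.26, -2.37,  0.14]), True), (array([0.23, 0.64, 2.27, 2.97, 0.12]), True)]
0.54 0.45 [(array([ 0.32,  0.66,  2.33, -2.7 ,  0.31]), True), (array([0.23, 0.66, 2.34, 3.05, 0.31]), True)]
0.6 0.25 [(array([ 0.25,  0.69,  2.03, -0.32,  0.19]), True), (array([0.21, 0.68, 2.04, 0.12, 0.17]), True)]
0.6 0.35 [(array([ 0.26,  0.68,  2.11, -1.49,  0.09]), True), (array([0.2 , 0.68, 2.12, 1.79, 0.03]), True)]
0.6 0.45 [(array([ 0.28,  0.69,  2.19, -2.55,  0.21]), True), (array([0.2 , 0.69, 2.19, 2.93, 0.19]), True)]
0.617 0.25 [(array([ 0.24,  0.7 ,  1.99, -0.27,  0.21]), True), (array([0.2 , 0.7 , 2.  , 0.11, 0.2 ]), True)]
0.617 0.35 [(array([ 0.25,  0.69,  2.07, -1.16,  0.09]), True), (array([0.2 , 0.69, 2.08, 0.92, 0.04]), True)]
0.617 0.45 [(array([ 0.27,  0.7 ,  2.14, -2.47,  0.18]), True), (array([0.19, 0.7 , 2.15, 2.87, 0.16]), True)]
```

```bash
python3 - <<'E'
from ik import *
for p,h,L in [((.44,.13,.15),.01,.45),((.43,.12,.2),.5,.5),((.43,.12,.2),.9,.5),((.43,.12,.15),.9,.5),((.43,.12,.1),.9,.5),((.43,.12,.1),.6,.5),((.43,.12,.1),.3,.5),((.43,.12,.1),.01,.5),((.44,.12,.05),.9,.5),((.44,.12,.05),.01,.5),((.45,.13,.0),.01,.5),((.455,.133,-.015),.01,.5),((.617,.133,-.015),.01,.5)]:
    print(p,h,L,ik(p,ori(h,L).as_matrix()[:,2]))
E
```

```text
(0.44, 0.13, 0.15) 0.01 0.45 (array([ 0.4 ,  0.14,  2.43, -0.84,  0.23]), True)
(0.43, 0.12, 0.2) 0.5 0.5 (array([ 0.16, -0.01,  2.42,  0.57,  0.3 ]), True)
(0.43, 0.12, 0.2) 0.9 0.5 (array([0.  , 0.05, 2.36, 0.8 , 0.55]), True)
(0.43, 0.12, 0.15) 0.9 0.5 (array([0.  , 0.17, 2.43, 1.07, 0.44]), True)
(0.43, 0.12, 0.1) 0.9 0.5 (array([0.  , 0.3 , 2.48, 1.51, 0.38]), True)
(0.43, 0.12, 0.1) 0.6 0.5 (array([0.11, 0.27, 2.55, 2.09, 0.26]), True)
(0.43, 0.12, 0.1) 0.3 0.5 (array([0.26, 0.26, 2.58, 3.04, 0.2 ]), True)
(0.43, 0.12, 0.1) 0.01 0.5 (array([ 0.4 ,  0.27,  2.56, -2.26,  0.24]), True)
(0.44, 0.12, 0.05) 0.9 0.5 (array([0.  , 0.47, 2.5 , 1.93, 0.41]), True)
(0.44, 0.12, 0.05) 0.01 0.5 (array([ 0.39,  0.45,  2.58, -2.67,  0.4 ]), True)
(0.45, 0.13, 0.0) 0.01 0.5 (array([ 0.41,  0.63,  2.57, -2.79,  0.56]), True)
(0.455, 0.133, -0.015) 0.01 0.5 (array([ 0.41,  0.68,  2.56, -2.8 ,  0.6 ]), True)
(0.617, 0.133, -0.015) 0.01 0.5 (array([ 0.28,  0.71,  2.18, -2.64,  0.26]), True)
```

```bash
python3 -m crank '[{"travel":[0,3,-35],"dr":[-0.01,0,0],"fingers":20},{"travel":[0,3,-35],"dr":[-0.01,0,0],"fingers":20},{"travel":[0,3,-35],"dr":[-0.01,0,0],"fingers":20},{"travel":[0,3,-35],"dr":[-0.01,0,0],"fingers":20}]'; python3 -c "
from h import *
print(read_state()['joint_pos'].round(2))
go([.42,.12,.25],ori(.7,.45))"
```

```text
time: 9.13
position: [0.4367, 0.1304, 0.1455]
orientation: [0.696, 0.685, 0.136, 0.166]
contact_force: [0.9, -0.7, 0.8]
width: 0.311
[ 0.41  0.15  2.42 -0.85  0.28 -0.35]
t 9.13 pos [0.4367 0.1304 0.1455] z-axis [ 0.417 -0.046 -0.908] xaxis [ 0.026  0.999 -0.039] F [ 0.9 -0.7  0.8] |dp| 0.1064 rot [-0.032  0.343 -0.64 ] rows 7
[-2.1, 4.1, -14.5] [-0.005, 0.049, -0.091]
[-1.8, 4.0, -14.6] [-0.005, 0.049, -0.091]
[-1.4, 3.9, -14.6] [-0.005, 0.049, -0.091]
[-1.1, 3.8, -14.7] [-0.005, 0.049, -0.091]
[-0.7, 3.8, -14.7] [-0.005, 0.049, -0.091]
```

```bash
python3 -m crank '[{"travel":[-2,4,-22],"dr":[-0.005,0.05,-0.09],"fingers":20},{"travel":[-2,4,-20],"dr":[-0.005,0.05,-0.09],"fingers":20},{"travel":[-1,4,-15],"dr":[-0.005,0.05,-0.09],"fingers":20},{"travel":[-1,4,-10],"dr":[-0.005,0.05,-0.09],"fingers":20},{"travel":[-1,4,-10],"dr":[-0.005,0.05,-0.09],"fingers":20}]'; python3 -c "
from h import *
print(read_state()['joint_pos'].round(2))
go([.425,.12,.19],ori(.9,.5))"
```

```text
time: 9.55
position: [0.4274, 0.1254, 0.1751]
orientation: [0.627, 0.75, 0.15, 0.144]
contact_force: [-0.1, -0.3, -0.4]
width: 0.234
[ 0.28  0.05  2.42 -0.26  0.27 -1.23]
t 9.55 pos [0.4274 0.1254 0.1751] z-axis [ 0.404  0.045 -0.913] xaxis [-0.171  0.985 -0.028] F [-0.1 -0.3 -0.4] |dp| 0.016 rot [-0.088  0.346 -0.641] rows 7
[-0.8, 0.4, -2.1] [-0.013, 0.049, -0.092]
[-0.7, 0.4, -2.1] [-0.013, 0.049, -0.092]
[-0.6, 0.4, -2.2] [-0.013, 0.049, -0.092]
[-0.5, 0.3, -2.2] [-0.013, 0.049, -0.092]
[-0.5, 0.3, -2.2] [-0.013, 0.049, -0.092]
```

q6 would run out of range in this roll. The half-turned grasp (jaw axis flipped) keeps it inside, so I'll turn that way.

```bash
python3 -c "
from h import *
go([.425,.12,.20],ori(.9,.5,True))"
```

```text
t 9.55 pos [0.4274 0.1254 0.1751] z-axis [ 0.404  0.045 -0.913] xaxis [-0.171  0.985 -0.028] F [-0.1 -0.3 -0.4] |dp| 0.0256 rot [0.447 0.114 2.461] rows 21
[-0.3, 0.3, -1.1] [0.021, 0.005, 0.117]
[-0.2, 0.3, -1.1] [0.021, 0.005, 0.117]
[-0.2, 0.3, -1.2] [0.021, 0.005, 0.117]
[-0.1, 0.3, -1.2] [0.021, 0.005, 0.117]
[-0.1, 0.3, -1.2] [0.021, 0.005, 0.117]
```

```bash
python3 -m crank '[{"travel":[0,0,-3],"dr":[0.02,0.005,0.12],"fingers":20},{"travel":[0,0,-3],"dr":[0.02,0.005,0.12],"fingers":20},{"travel":[0,0,-3],"dr":[0.02,0.005,0.12],"fingers":20},{"travel":[0,0,-3],"dr":[0.02,0.005,0.12],"fingers":20},{"travel":[0,0,-3],"dr":[0.02,0.005,0.12],"fingers":20}]' && python3 -m crank '[{"travel":[0,0,-3],"dr":[0.02,0.005,0.12],"fingers":20},{"travel":[0,0,-3],"dr":[0.02,0.005,0.12],"fingers":20},{"travel":[0,0,-3],"dr":[0.02,0.005,0.12],"fingers":20},{"travel":[0,0,-3],"dr":[0.02,0.005,0.12],"fingers":20},{"travel":[0,0,-3],"dr":[0.02,0.005,0.12],"fingers":20}]'; python3 -c "
from h import *
print(read_state()['joint_pos'].round(2))
go([.425,.12,.20],ori(.9,.5,True))"
```

```text
time: 9.97
position: [0.4202, 0.1247, 0.1896]
orientation: [0.826, 0.539, 0.156, 0.05]
contact_force: [-0.2, 0.7, -0.2]
width: 0.235
time: 10.38
position: [0.4159, 0.1237, 0.2047]
orientation: [0.95, 0.272, 0.146, -0.048]
contact_force: [-0.9, 0.7, 0.3]
width: 0.231
[ 0.07  0.01  2.29  0.28  0.59 -0.7 ]
t 10.38 pos [0.4159 0.1237 0.2047] z-axis [ 0.252  0.172 -0.953] xaxis [0.81  0.502 0.304] F [-0.9  0.7  0.3] |dp| 0.0109 rot [0.233 0.048 1.245] rows 11
[0.4, 0.7, 0.6] [0.021, 0.004, 0.113]
[0.4, 0.7, 0.5] [0.021, 0.004, 0.113]
[0.5, 0.6, 0.5] [0.021, 0.004, 0.113]
[0.6, 0.6, 0.5] [0.021, 0.004, 0.113]
[0.7, 0.5, 0.5] [0.021, 0.004, 0.113]
```

```bash
python3 -m crank '[{"travel":[1,1,0],"dr":[0.02,0.005,0.12],"fingers":20},{"travel":[1,1,0],"dr":[0.02,0.005,0.12],"fingers":20},{"travel":[1,1,0],"dr":[0.02,0.005,0.12],"fingers":20},{"travel":[1,1,0],"dr":[0.02,0.005,0.12],"fingers":20},{"travel":[1,1,0],"dr":[0.02,0.005,0.12],"fingers":20}]' && python3 -m crank '[{"travel":[1,1,0],"dr":[0.02,0.005,0.12],"fingers":20},{"travel":[1,1,0],"dr":[0.02,0.005,0.12],"fingers":20},{"travel":[1,1,0],"dr":[0.02,0.005,0.12],"fingers":20},{"travel":[1,1,0],"dr":[0.02,0.005,0.12],"fingers":20},{"travel":[1,1,0],"dr":[0.02,0.005,0.12],"fingers":20}]'; python3 -c "
from h import *
print(read_state()['joint_pos'].round(2))
go([.43,.12,.12],ori(.9,.5,True))"
```

```text
time: 10.8
position: [0.423, 0.1205, 0.2063]
orientation: [0.982, -0.023, 0.123, -0.142]
contact_force: [0.3, 1.1, -0.3]
width: 0.234
time: 11.22
position: [0.4277, 0.1137, 0.2052]
orientation: [0.919, -0.315, 0.087, -0.222]
contact_force: [-0.8, -0.2, 0.1]
width: 0.236
[-0.2   0.04  2.35  0.74  0.64 -0.12]
t 11.22 pos [0.4277 0.1137 0.2052] z-axis [ 0.3    0.353 -0.886] xaxis [ 0.787 -0.617  0.021] F [-0.8 -0.2  0.1] |dp| 0.0855 rot [ 0.019 -0.016  0.015] rows 3
[-1.3, 11.2, 26.1] [0.006, -0.005, 0.005]
[-1.1, 11.4, 26.1] [0.006, -0.005, 0.005]
[-0.9, 11.6, 26.0] [0.006, -0.005, 0.005]
```

```bash
python3 -m crank '[{"travel":[-1,10,29],"dr":[0,0,0],"fingers":20},{"travel":[-1,10,29],"dr":[0,0,0],"fingers":20},{"travel":[-1,10,29],"dr":[0,0,0],"fingers":20}]'; python3 -c "
from h import *
print(read_state()['joint_pos'].round(2))
go([.425,.12,.09],ori(.4,.5,True))"
```

```text
time: 11.47
position: [0.4389, 0.1222, 0.1224]
orientation: [0.916, -0.322, 0.092, -0.223]
contact_force: [1.5, 2.3, 0.9]
width: 0.238
[-0.16  0.25  2.44  1.18  0.44 -0.58]
t 11.47 pos [0.4389 0.1222 0.1224] z-axis [ 0.312  0.35  -0.884] xaxis [ 0.776 -0.63   0.024] F [1.5 2.3 0.9] |dp| 0.0353 rot [0.007 0.211 0.442] rows 5
[-2.0, 4.9, 4.7] [0.001, 0.042, 0.088]
[-1.8, 5.0, 4.6] [0.001, 0.042, 0.088]
[-1.5, 5.2, 4.5] [0.001, 0.042, 0.088]
[-1.3, 5.3, 4.5] [0.001, 0.042, 0.088]
[-1.0, 5.4, 4.4] [0.001, 0.042, 0.088]
```

```bash
python3 -m crank '[{"travel":[-2,5,8],"dr":[0,0.042,0.088],"fingers":20},{"travel":[-2,5,8],"dr":[0,0.042,0.088],"fingers":20},{"travel":[-2,5,6],"dr":[0,0.042,0.088],"fingers":20},{"travel":[-1,5,6],"dr":[0,0.042,0.088],"fingers":20},{"travel":[-1,5,6],"dr":[0,0.042,0.088],"fingers":20}]'; python3 -c "
from h import *
print(read_state()['joint_pos'].round(2))
go([.43,.13,.07],ori(.012,.5,True))"
```

```text
time: 11.88
position: [0.4358, 0.1263, 0.0926]
orientation: [0.85, -0.465, 0.121, -0.215]
contact_force: [0.1, -0.3, 1.2]
width: 0.236
[-0.03  0.31  2.56  2.06  0.3  -1.05]
t 11.88 pos [0.4358 0.1263 0.0926] z-axis [ 0.405  0.254 -0.878] xaxis [ 0.538 -0.843  0.005] F [ 0.1 -0.3  1.2] |dp| 0.0236 rot [0.    0.262 0.491] rows 5
[-1.3, 2.7, 3.7] [0.0, 0.052, 0.098]
[-1.2, 2.8, 3.6] [0.0, 0.052, 0.098]
[-1.1, 2.9, 3.6] [0.0, 0.052, 0.098]
[-1.0, 3.0, 3.5] [0.0, 0.052, 0.098]
[-0.9, 3.1, 3.5] [0.0, 0.052, 0.098]
```

Working: q4 is 2.06 and heading for about 3.5.

```bash
python3 -m crank '[{"travel":[-2,3,5],"dr":[0,0.052,0.098],"fingers":20},{"travel":[-2,3,5],"dr":[0,0.052,0.098],"fingers":20},{"travel":[-1,3,5],"dr":[0,0.052,0.098],"fingers":20},{"travel":[-1,3,5],"dr":[0,0.052,0.098],"fingers":20},{"travel":[-1,3,5],"dr":[0,0.052,0.098],"fingers":20}]'; python3 -c "
from h import *
print(read_state()['joint_pos'].round(2))
go([.44,.133,.03],ori(.012,.5,True))"
```

```text
time: 12.3
position: [0.4389, 0.1344, 0.0798]
orientation: [0.776, -0.578, 0.148, -0.204]
contact_force: [0.3, 0.3, 0.4]
width: 0.233
[ 0.18  0.35  2.6   2.94  0.32 -1.48]
t 12.3 pos [0.4389 0.1344 0.0798] z-axis [ 0.466  0.146 -0.873] xaxis [ 0.287 -0.958 -0.007] F [0.3 0.3 0.4] |dp| 0.0499 rot [-0.009  0.141  0.241] rows 3
[0.7, 7.9, 14.6] [-0.003, 0.047, 0.08]
[0.6, 7.8, 14.6] [-0.003, 0.047, 0.08]
[0.6, 7.7, 14.7] [-0.003, 0.047, 0.08]
```

```bash
python3 -m crank '[{"travel":[0,3,14],"dr":[0,0.047,0.08],"fingers":20},{"travel":[0,3,14],"dr":[0,0.047,0.08],"fingers":20},{"travel":[0,3,14],"dr":[0,0.04,0.08],"fingers":40}]'; python3 -c "
from h import *
print(read_state()['joint_pos'].round(2))
go([.455,.135,-.01],ori(.012,.48,True))"
```

```text
time: 12.55
position: [0.4501, 0.1374, 0.047]
orientation: [0.703, -0.665, 0.17, -0.188]
contact_force: [1.3, 0.1, -0.1]
width: 0.36
[ 0.34  0.48  2.58  3.45  0.43 -1.6 ]
t 12.55 pos [0.4501 0.1374 0.047 ] z-axis [ 0.488  0.038 -0.872] xaxis [ 0.059 -0.998 -0.011] F [ 1.3  0.1 -0.1] |dp| 0.0572 rot [-0.031  0.032  0.036] rows 2
[1.7, 11.8, 26.0] [-0.015, 0.016, 0.018]
[1.5, 11.4, 26.2] [-0.015, 0.016, 0.018]
```

```bash
python3 -m crank '[{"travel":[1,9,20],"dr":[-0.012,0.012,0.015],"fingers":85},{"travel":[1,9,20],"dr":[-0.012,0.012,0.015],"fingers":85},{"travel":[0,2,6],"dr":[0,0.008,0.006],"fingers":85},{"travel":[0,0,0],"dr":[0,0,0],"fingers":85},{"travel":[0,0,0],"dr":[0,0,0],"fingers":85}]'; python3 - <<'E'
from h import *
print(read_state()['joint_pos'].round(2))
go([.49,.135,-.013],ori(.012,.48,True),total=8)
s=get_image("side")[:,:,::-1];t=get_image("top")[:,:,::-1]
cv2.imwrite("pics/p10.png",np.hstack([s[150:300,320:450].repeat(3,0).repeat(3,1),t[150:300,220:350].repeat(3,0).repeat(3,1)]))
E
```

```text
time: 12.97
position: [0.4553, 0.1371, -0.0072]
orientation: [0.688, -0.684, 0.17, -0.169]
contact_force: [-0.1, -0.9, 0.6]
width: 0.996
[ 0.38  0.64  2.56  3.48  0.55 -1.53]
t 12.97 pos [ 0.4553  0.1371 -0.0072] z-axis [ 0.466 -0.    -0.885] xaxis [ 0.005 -1.     0.003] F [-0.1 -0.9  0.6] |dp| 0.0353 rot [-0.005 -0.006 -0.005] rows 8
[0.3, -3.5, 2.7] [-0.001, -0.001, -0.001]
[0.3, -3.5, 2.7] [-0.001, -0.001, -0.001]
[0.3, -3.5, 2.7] [-0.001, -0.001, -0.001]
[0.3, -3.5, 2.7] [-0.001, -0.001, -0.001]
[0.3, -3.5, 2.7] [-0.001, -0.001, -0.001]
```

View pics/p10.png

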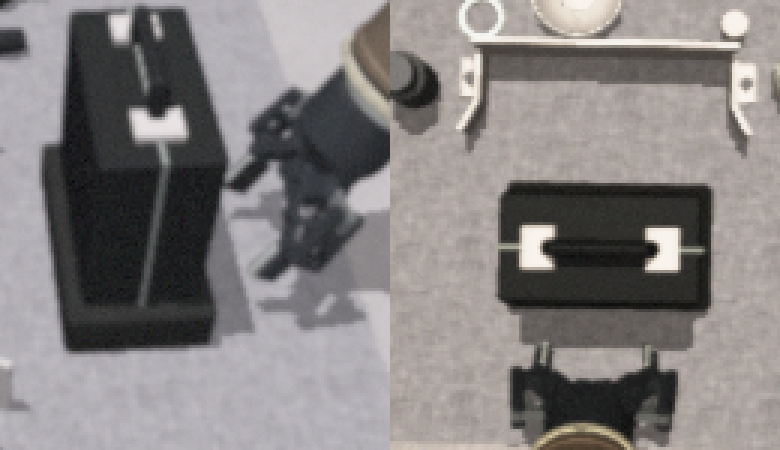

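The hand is low behind the case at reported z −0.007 with no bench contact, which confirms the offset. I'll triangulate the tip.

```bash
cat >> h.py <<'E'
def ray(n,px):
    K,o,r=cam(n);d=r@np.linalg.inv(K)@np.r_[px,1];return o,d/np.linalg.norm(d)
def tri(a,b):
    o1,d1=ray("top",a);o2,d2=ray("side",b)
    l=np.linalg.lstsq(np.c_[d1,-d2],o2-o1,rcond=None)[0];p,q=o1+l[0]*d1,o2+l[1]*d2
    return ((p+q)/2).round(4),np.linalg.norm(p-q).round(4)
E
python3 - <<'E'
from h import *
T=lambda p:(np.array(p)-[390,0])/3+[220,150]; S=lambda p:np.array(p)/3+[320,150]
print("tip L",tri(T((542,345)),S((259,277))),"tip R",tri(T((650,346)),S((231,185))))
print("foot right edge z.045",onz("top",[T((711,188)),T((711,305))],.045),"fl foot top side",onz("side",[S((66,320)),S((214,306))],.045))
print("fence inner",onz("top",[T((482,85)),T((733,90))],.06))
E
```

```text
tip L (array([0.4335, 0.1879, 0.0404]), np.float64(0.0052)) tip R (array([0.4346, 0.0889, 0.0372]), np.float64(0.0057))
foot right edge z.045 [[0.58416184 0.03614262 0.045     ]
 [0.47685602 0.0332535  0.045     ]] fl foot top side [[0.58533144 0.22348498 0.045     ]
 [0.47264329 0.21707065 0.045     ]]
fence inner [[0.67175208 0.24842997 0.06      ]
 [0.67403599 0.01889965 0.06      ]]
```

```bash
python3 -m crank '[{"travel":[2,3,9],"dr":[0,0,0],"fingers":85},{"travel":[2,0,5],"dr":[0,0,0],"fingers":85},{"travel":[1,-6,4],"dr":[0,0,0],"fingers":85},{"travel":[0,-6,3],"dr":[0,0,0],"fingers":85}]'; python3 -c "
from h import *
go([.62,.131,-.017],ori(.012,.48,True),n=1,total=20)"
```

```text
time: 13.4
position: [0.4743, 0.1314, -0.0174]
orientation: [0.688, -0.684, 0.171, -0.172]
contact_force: [-1.3, -0.3, -0.3]
width: 1.001
t 13.4 pos [ 0.4743  0.1314 -0.0174] z-axis [ 0.47   0.002 -0.883] xaxis [ 0.006 -1.     0.001] F [-1.3 -0.3 -0.3] |dp| 0.1457 rot [-0.01  -0.004 -0.005] rows 20
[0.1, -6.4, 3.4] [-0.0, -0.0, -0.0]
```

```bash
python3 -m crank '[{"travel":[0,-5.5,3],"dr":[0,0,0],"fingers":85},{"travel":[0,-5.5,3],"dr":[0,0,0],"fingers":85},{"travel":[0,-5.5,3],"dr":[0,0,0],"fingers":85},{"travel":[0,-5.5,3],"dr":[0,0,0],"fingers":85}]'; python3 - <<'E'
from h import *
go([.62,.131,-.017],ori(.012,.48,True),n=1,total=20)
s=get_image("side")[:,:,::-1];t=get_image("top")[:,:,::-1]
cv2.imwrite("pics/p11.png",np.hstack([s[150:300,300:430].repeat(3,0).repeat(3,1),t[130:280,220:350].repeat(3,0).repeat(3,1)]))
E
```

```text
time: 13.73
position: [0.5014, 0.1308, -0.0163]
orientation: [0.688, -0.684, 0.171, -0.171]
contact_force: [-4.7, -0.1, -2.0]
width: 0.996
t 13.73 pos [ 0.5014  0.1308 -0.0163] z-axis [ 0.469  0.002 -0.883] xaxis [ 0.005 -1.     0.001] F [-4.7 -0.1 -2. ] |dp| 0.1186 rot [-0.008 -0.004 -0.006] rows 20
[0.0, -5.2, 2.8] [-0.0, -0.0, -0.0]
```

View pics/p11.png

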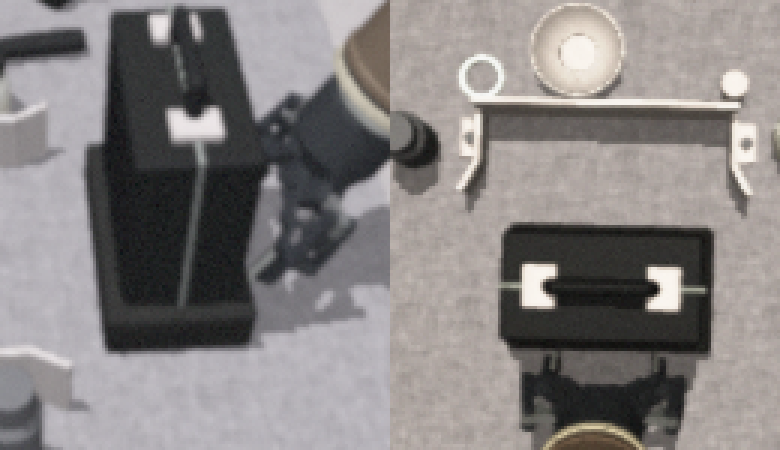

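p11: the tips are on the foot at side (260,275) and the case slides upright under about 5 N, aligned between the fences. I'll continue.

```bash
python3 -m crank '[{"travel":[0,-5.5,3],"dr":[0,0,0],"fingers":85},{"travel":[0,-5.5,3],"dr":[0,0,0],"fingers":85},{"travel":[0,-5.5,3],"dr":[0,0,0],"fingers":85},{"travel":[0,-5.5,3],"dr":[0,0,0],"fingers":85},{"travel":[0,-5.5,3],"dr":[0,0,0],"fingers":85}]'; python3 - <<'E'
from h import *
go([.605,.131,-.017],ori(.012,.48,True),n=1,total=10)
print(read_state()['joint_pos'].round(2))
t=get_image("top")[:,:,::-1]
cv2.imwrite("pics/p12.png",t[130:280,200:370].repeat(4,0).repeat(4,1))
E
```

```text
time: 14.25
position: [0.528, 0.1303, -0.0176]
orientation: [0.689, -0.685, 0.169, -0.168]
contact_force: [-10.4, -0.1, 7.8]
width: 0.996
t 14.25 pos [ 0.528   0.1303 -0.0176] z-axis [ 0.462  0.001 -0.887] xaxis [ 0.006 -1.     0.002] F [-10.4  -0.1   7.8] |dp| 0.077 rot [-0.001 -0.005 -0.004] rows 10
[-0.0, -6.9, 3.5] [-0.0, -0.0, -0.0]
[ 0.28  0.66  2.42  3.46  0.42 -1.62]
```

View pics/p12.png

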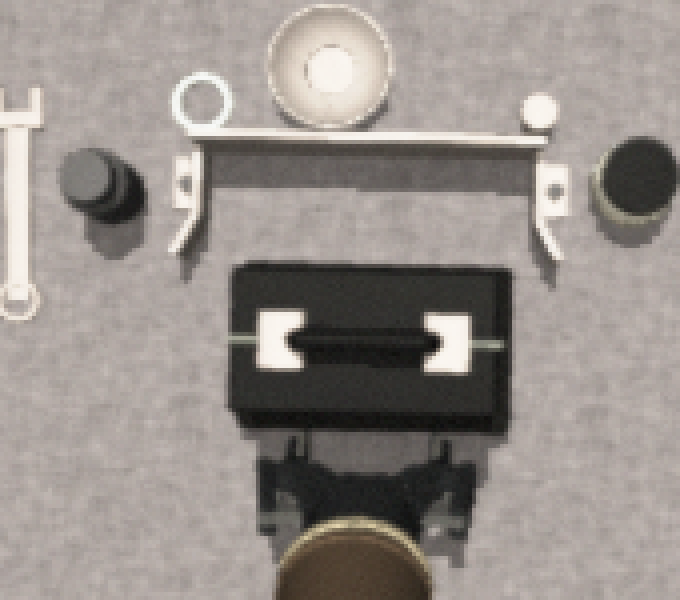

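```bash
python3 -m crank '[{"travel":[0,-7,3],"dr":[0,0,0],"fingers":85},{"travel":[0,-7,3],"dr":[0,0,0],"fingers":85},{"travel":[0,-7,3.3],"dr":[0,0,0],"fingers":85},{"travel":[0,-7,3.5],"dr":[0,0,0],"fingers":85},{"travel":[0,-7,3.5],"dr":[0,0,0],"fingers":85}]'; python3 - <<'E'
from h import *
go([.605,.131,-.017],ori(.012,.48,True),n=1,total=10)
t=get_image("top")[:,:,::-1]
cv2.imwrite("pics/p13.png",t[130:280,200:370].repeat(4,0).repeat(4,1))
E
```

```text
time: 14.72
position: [0.5629, 0.1301, -0.0179]
orientation: [0.69, -0.685, 0.166, -0.165]
contact_force: [-10.0, -0.1, 8.1]
width: 0.997
t 14.72 pos [ 0.5629  0.1301 -0.0179] z-axis [ 0.454  0.    -0.891] xaxis [ 0.007 -1.     0.003] F [-10.   -0.1   8.1] |dp| 0.0421 rot [ 0.009 -0.005 -0.002] rows 10
[-0.1, -3.8, 1.8] [0.001, -0.001, -0.0]
```

View pics/p13.png

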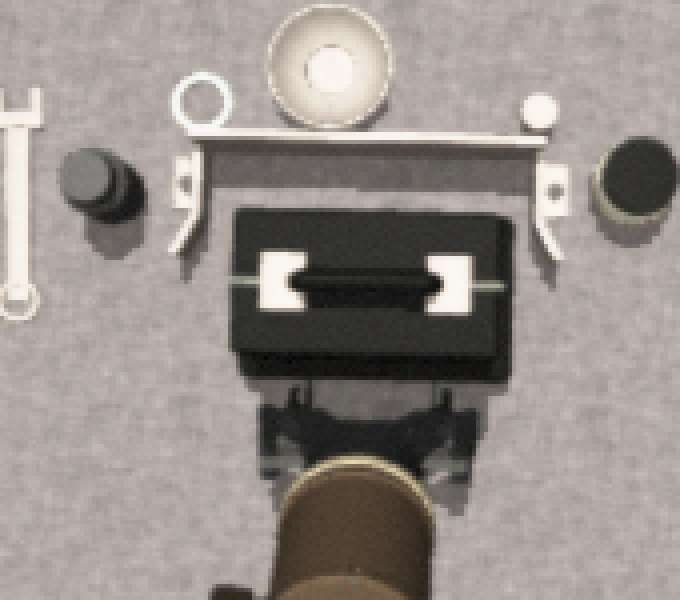

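```bash
python3 -m crank '[{"travel":[0,-7,3.3],"dr":[0,0,0],"fingers":85},{"travel":[0,-7,3.3],"dr":[0,0,0],"fingers":85},{"travel":[0,-7,3.3],"dr":[0,0,0],"fingers":85},{"travel":[0,-6,3],"dr":[0,0,0],"fingers":85}]'; python3 - <<'E'
from h import *
go([.605,.131,-.017],ori(.012,.48,True),n=1,total=10)
t=get_image("top")[:,:,::-1]
cv2.imwrite("pics/p14.png",t[130:280,200:370].repeat(4,0).repeat(4,1))
E
```

```text
time: 15.1
position: [0.5908, 0.1302, -0.018]
orientation: [0.691, -0.685, 0.164, -0.163]
contact_force: [-9.6, -0.5, 7.5]
width: 0.996
t 15.1 pos [ 0.5908  0.1302 -0.018 ] z-axis [ 0.449  0.    -0.893] xaxis [ 0.008 -1.     0.004] F [-9.6 -0.5  7.5] |dp| 0.0143 rot [ 0.014 -0.005 -0.002] rows 10
[-0.1, -1.3, 0.5] [0.001, -0.001, -0.0]
```

View pics/p14.png

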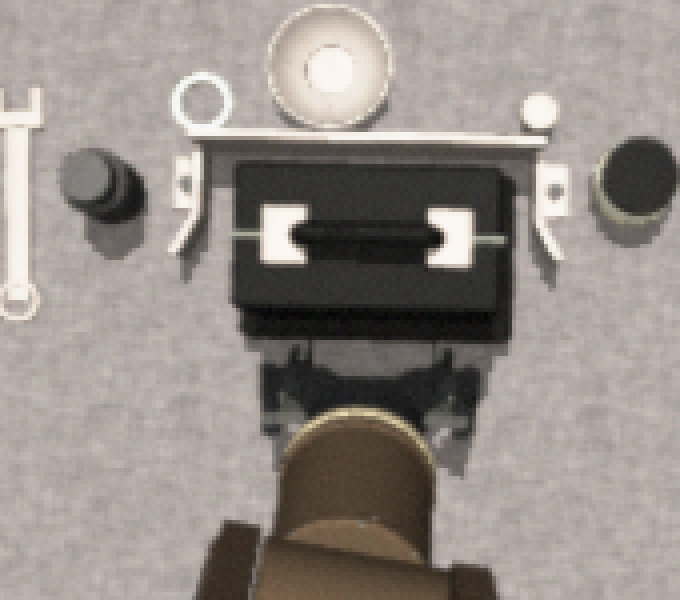

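```bash
python3 -c "
from h import *
print(onz('top',np.array([(505,341),(250,338)])/4-.375+[200,130],.045).round(4))"
python3 -m crank '[{"travel":[0,-5,2.2],"dr":[0,0,0],"fingers":85},{"travel":[0,-5,2.2],"dr":[0,0,0],"fingers":85}]'; python3 -m crank '[{"travel":[0,-4,1.8],"dr":[0,0,0],"fingers":85}]';python3 -m crank '[{"travel":[0,-4,1.8],"dr":[0,0,0],"fingers":85}]'
```

```text
[[0.578  0.0391 0.045 ]
 [0.575  0.2152 0.045 ]]
time: 15.32
position: [0.601, 0.1302, -0.018]
orientation: [0.691, -0.685, 0.163, -0.162]
contact_force: [-7.8, 0.5, 3.1]
width: 0.995
time: 15.4
position: [0.6046, 0.1303, -0.0181]
orientation: [0.692, -0.685, 0.163, -0.161]
contact_force: [-10.9, 0.5, 7.5]
width: 0.997
time: 15.48
position: [0.6072, 0.1302, -0.0185]
orientation: [0.692, -0.685, 0.162, -0.16]
contact_force: [-37.8, -1.6, 28.9]
width: 0.997
```

The force jumped to 38 N, so the case has met the stop. I'll check before withdrawing.

```bash
python3 -m crank '[{"travel":[0,3,-2],"dr":[0,0,0],"fingers":85}]'; python3 - <<'E'
from h import *
s=get_image("side")[:,:,::-1];t=get_image("top")[:,:,::-1]
cv2.imwrite("pics/p15.png",np.hstack([s[150:320,260:390].repeat(3,0).repeat(3,1),t[130:300,220:350].repeat(3,0).repeat(3,1)]))
E
```

```text
time: 15.57
position: [0.6039, 0.1302, -0.0181]
orientation: [0.692, -0.685, 0.162, -0.16]
contact_force: [0.5, 0.1, 1.0]
width: 0.994
```

View pics/p15.png

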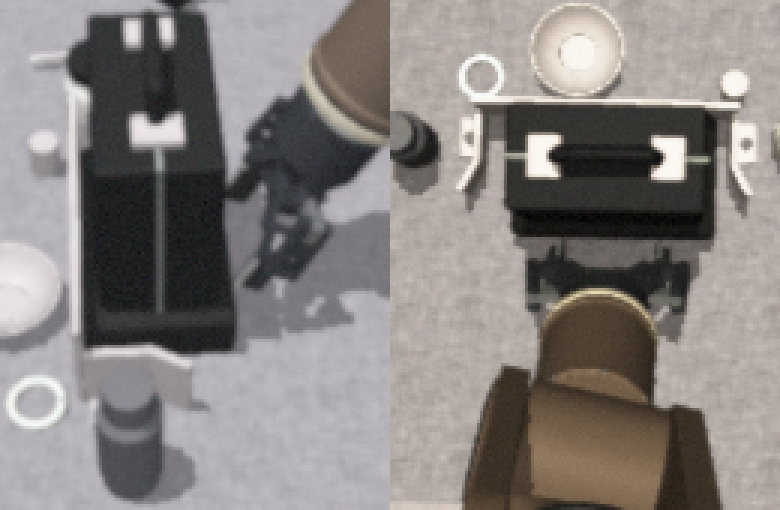

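p15: the foot's far side is against the stop and centred between the fences, standing upright. Withdrawing.

```bash
python3 -m crank '[{"travel":[0,14,-8],"dr":[0,0,0],"fingers":85},{"travel":[0,20,-12],"dr":[0,0,0],"fingers":85},{"travel":[0,20,-14],"dr":[0,0,0],"fingers":85},{"travel":[0,20,-16],"dr":[0,0,0],"fingers":85}]'; python3 -m crank '[{"travel":[0,15,-12],"dr":[0,0,0],"fingers":85},{"travel":[0,0,0],"dr":[0,0,0],"fingers":85},{"travel":[0,0,0],"dr":[0,0,0],"fingers":85}]'; python3 - <<'E'
from h import *
s=get_image("side")[:,:,::-1];t=get_image("top")[:,:,::-1]
cv2.imwrite("pics/sF.png",s[130:330,230:430].repeat(3,0).repeat(3,1));cv2.imwrite("pics/tF.png",t[120:270,190:390].repeat(4,0).repeat(4,1))
print(read_state()['dq'].round(3))
E
```

```text
time: 16.0
position: [0.5216, 0.1302, -0.0042]
orientation: [0.69, -0.685, 0.166, -0.165]
contact_force: [0.3, 0.0, -0.2]
width: 0.994
time: 16.25
position: [0.4984, 0.1301, 0.0006]
orientation: [0.691, -0.684, 0.165, -0.165]
contact_force: [1.2, 0.2, -0.3]
width: 0.996
[-0.006  0.005 -0.016  0.001 -0.002 -0.002]
```

View pics/sF.png

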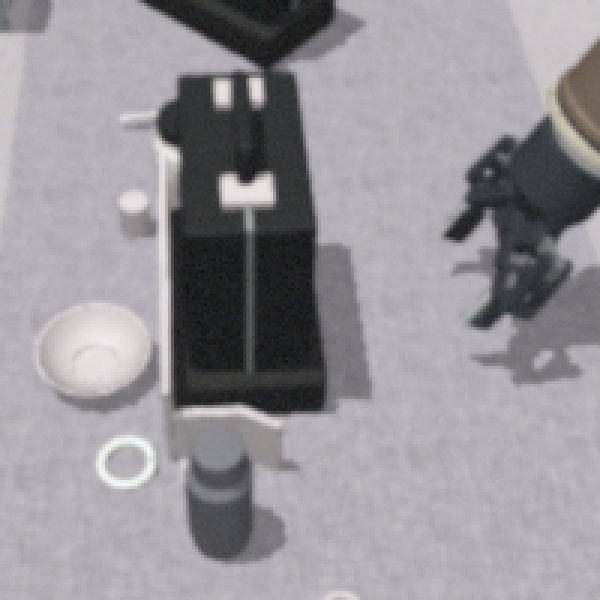

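View pics/tF.png

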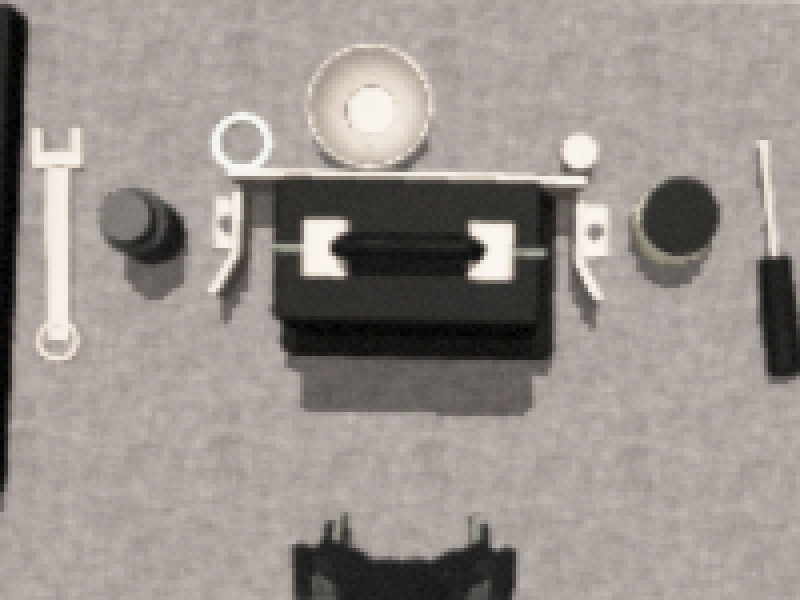

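```bash
python3 - <<'E'
from h import *
f=lambda p,z:onz("top",np.array(p)/4-.375+[190,120],z).round(4)[:,:2]
n=f([(548,358),(290,354)],.045);print("near edge R,L",n.tolist(),"yaw",np.arctan2(n[0,0]-n[1,0],n[1,1]-n[0,1]).round(3))
print("right foot edge",f([(552,300)],.045).tolist(),"fences",f([(244,220),(575,225)],.06).tolist())
st=f([(240,173),(582,180)],.09);print("stop top",st.tolist(),"yaw",np.arctan2(st[1,0]-st[0,0],st[0,1]-st[1,1]).round(3))
b=f([(275,320),(538,323)],.2);print("box near top",b.tolist(),np.arctan2(b[1,0]-b[0,0],b[0,1]-b[1,1]).round(3))
E
```

```text
near edge R,L [[0.5939, 0.0374], [0.5916, 0.2158]] yaw 0.013
right foot edge [[0.6343, 0.0358]] fences [[0.682, 0.2489], [0.6854, 0.0218]]
stop top [[0.7101, 0.2486], [0.7124, 0.0193]] yaw 0.01
box near top [[0.6059, 0.2081], [0.6087, 0.0491]] 0.018
```

```bash
python3 -c "
from workcell import *
print(finish_job())"
```

```text
the job is handed in; nothing more can be done
None
```

The case is home in its bay and the job is handed in at about 16.3 s; no verdict is reported.

I pushed the case about 55 mm right onto the bay's middle line and turned it square. Then I went around behind it and pushed low on its foot with both open fingers, at 5–10 N. When the force jumped to 38 N at the stop, I withdrew the arm about 110 mm.

**Last checks, measured in the final pictures:**
- **At the stop:** the foot's near side is at x ≈ 0.593 m, which puts the far side at about 0.709 m. The stop's inner face is at about 0.709 m, good to 2–3 mm.
- **Sideways:** the case is about 4 mm right of the bay's middle line.
- **Square:** it is within about 0.01 rad of the bay.
- **Rest of the scene:** the case looks upright, the other things look unmoved and the arm touches nothing.

**What disagreed:**
- **Tool position:** the pictures showed the real fingertips about 33 mm behind the reported tool point. I corrected for this before the main push.
- **First push:** because of that offset, the sideways push was on the box just above the foot, at about 65 mm height. That is still in the lower half, and the case did not tip.
- **Wrist:** the first approach from behind the case brought joint 4 to its range limit, so I used the half-turned wrist pose instead.

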